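# Put a fused power unit back into service

### The job

The power unit goes back into service after a fault-finding drill. Make it safe first: pull up the black isolator knob, turn it from the black mark to the white mark and let it drop home; then take every grey dummy carrier out of the unit (push in, twist counter-clockwise) and stand it in a free well of the rack, and fit every coloured fuse carrier from the rack into the way of its own colour - push it in against the spring, twist it clockwise, let it rise into its lock. Only then turn the isolator back to the black mark, again dropped home; leave the screwdriver and the mug where they are.

Things in the scene. Friction and masses are not known exactly. Their poses are not given: they have to be found in the camera images.
- unit: Bench power-distribution unit: beige case fixed on the bench, 200 (x) x 340 (y) x 85 mm high. Origin: centre of its underside; z up, x roughly away from the robot, turned about z at random. Tops of the ways in the unit's x, y in mm: red -44, 105; yellow 44, 105; blue -44, 10; green 44, 10. The black isolator knob is at 0, -98.
- way_red (a point): Red fuse way: round steel bayonet collar, 6 mm above the panel, in a red 64 mm square plate. Point: on its axis at the collar's top face, 91 mm above the bench; axes as the unit's. Bore 28.6 mm. Two opposite slots take the carrier's lugs when the carrier's x stands 52 deg (0.91 rad, +-0.1) counter-clockwise from above from the unit's x, or half a turn more. All four ways are alike.
- way_yellow (a point): Yellow fuse way (yellow plate), like the red one. In its slots a carrier meets a spring with its mid point 8 mm above this point. Pushed down its mid point may reach 3.5 mm below this point, where the flange meets the collar; from level with this point downwards it can be turned. The push grows from 2.4 to 7 N. A carrier not turned, or turned without pushing, is lifted back to 8 mm.
- way_blue (a point): Blue fuse way (blue plate), like the red one. Held down, the carrier turns clockwise (from above) by 52 deg, to where its wing lies along the unit's x; an end stop follows about 5 deg later. Let go, the spring lifts it 6.5 mm into the lock notch: locked, its mid point is 3 mm above this point and it cannot turn back by itself.
- way_green (a point): Green fuse way (green plate), like the red one: collar-top point on the axis, slots at 52 deg counter-clockwise from the unit's x, lock notch along the unit's x. A locked carrier shows a 6.5 mm gap between flange and collar; one only standing in the slots shows 11.5 mm.
- fuse_red_mid (a point): Red fuse carrier, 120 g, may be absent. Point: on its axis half-way up, 34.5 mm above its foot. z up the axis; x along wing and lugs (half a turn is the same). From the point: barrel 26 mm dia. -34.5 to +3.5; two lugs at +-x, 5 mm wide, to radius 18, from -11.5 to -6.5; flange 44 mm dia. +3.5 to +8.5; wing 40 (x) x 14 (y) mm, +8.5 to +34.5. Grip the wing across its 14 mm.
- fuse_yellow_mid (a point): Yellow fuse carrier, 120 g, may be absent. Point: on its axis half-way up, 34.5 mm above its foot. z up the axis; x along wing and lugs (half a turn is the same). From the point: barrel 26 mm dia. -34.5 to +3.5; two lugs at +-x, 5 mm wide, to radius 18, from -11.5 to -6.5; flange 44 mm dia. +3.5 to +8.5; wing 40 (x) x 14 (y) mm, +8.5 to +34.5. Grip the wing across its 14 mm.
- fuse_blue_mid (a point): Blue fuse carrier, 120 g, may be absent. Point: on its axis half-way up, 34.5 mm above its foot. z up the axis; x along wing and lugs (half a turn is the same). From the point: barrel 26 mm dia. -34.5 to +3.5; two lugs at +-x, 5 mm wide, to radius 18, from -11.5 to -6.5; flange 44 mm dia. +3.5 to +8.5; wing 40 (x) x 14 (y) mm, +8.5 to +34.5. Grip the wing across its 14 mm.
- fuse_green_mid (a point): Green fuse carrier, 120 g, may be absent. Point: on its axis half-way up, 34.5 mm above its foot. z up the axis; x along wing and lugs (half a turn is the same). From the point: barrel 26 mm dia. -34.5 to +3.5; two lugs at +-x, 5 mm wide, to radius 18, from -11.5 to -6.5; flange 44 mm dia. +3.5 to +8.5; wing 40 (x) x 14 (y) mm, +8.5 to +34.5. Grip the wing across its 14 mm.
- isolator_grip (a point): Black isolator knob: point on its axis at half its wing's height, 111 mm above the bench with the knob home; it rises with the knob. Wing 50 long (x) x 14 wide x 28 mm high, from 14 mm below the point (top of the 52 mm round skirt) to 13 mm above; x runs to the wing's end with the white pointer line. Grip the wing across its 14 mm.
- isolator (a joint): Turning angle of the isolator knob, rad, growing counter-clockwise seen from above. 0: pointer at the black bar mark (ON; wing along the unit's x). 1.05 (60 deg): pointer at the white round mark (OFF). Stops at -0.09 and 1.14. It turns between the marks only while pulled up, and drops home within about 0.1 rad of a mark.
- isolator_pull (a joint): How far the isolator knob is pulled up, m: 0 home in a notch, 0.012 fully up. A spring holds it down, 4.5 N at 0 to 10 N at 0.012. It must be up by more than 0.007 to pass the wall between the notches; let go between the marks it stays up on that wall.
- dummy_red_mid (a point): Grey dummy carrier, the same in shape, size and point as the coloured ones but with a grey head; may be absent. If present it starts locked in the red way, its mid point 3 mm above the way's point and its wing along the unit's x. To free it push it down 3 to 6 mm (about 6 to 7 N), turn it 52 deg counter-clockwise from above into the slots and lift.
- dummy_yellow_mid (a point): Grey dummy carrier, the same in shape, size and point as the coloured ones but with a grey head; may be absent. If present it starts locked in the yellow way, its mid point 3 mm above the way's point and its wing along the unit's x. To free it push it down 3 to 6 mm (about 6 to 7 N), turn it 52 deg counter-clockwise from above into the slots and lift.
- dummy_blue_mid (a point): Grey dummy carrier, the same in shape, size and point as the coloured ones but with a grey head; may be absent. If present it starts locked in the blue way, its mid point 3 mm above the way's point and its wing along the unit's x. To free it push it down 3 to 6 mm (about 6 to 7 N), turn it 52 deg counter-clockwise from above into the slots and lift.
- dummy_green_mid (a point): Grey dummy carrier, the same in shape, size and point as the coloured ones but with a grey head; may be absent. If present it starts locked in the green way, its mid point 3 mm above the way's point and its wing along the unit's x. To free it push it down 3 to 6 mm (about 6 to 7 N), turn it 52 deg counter-clockwise from above into the slots and lift.
- rack: Dark grey plastic rack for carriers, loose on the bench, 0.7 kg, 235 (x) x 160 (y) x 27 mm high. Origin: centre of its underside; z up. Six 29 mm square wells, 21 mm deep, at x -75, 0, 75 and y -37.5, 37.5 mm. A carrier stands in a well on its foot, mid point 40.5 mm above the rack's underside, its lugs clear above the rack, its wing at any angle. At least three wells are free at the start.
- screwdriver_mid (a point): A black-handled screwdriver, 200 mm long, lying loose along the -y side of the rack; the point is its origin, x along it towards the tip. Not part of the job.
- mug_mid (a point): An olive mug, 80 mm wide, 95 mm high, standing loose on the left of the unit (+y); the point is its centre. Not part of the job.

How it is judged (in metres and radians):
On the way, in this order (a step that is already met when the one before it is completed fails the run):
1. the isolator is turned to the white mark (OFF) and has dropped home (value of joint isolator above 0.9 rad and value of joint isolator_pull below 0.003 m), for 0.2 s.
2. with the isolator still home at the white mark, every grey dummy stands in the rack and every coloured carrier is locked in the way of its own colour (all of step 1 and horizontal distance between fuse_red_mid and way_red below 0.004 m and z of fuse_red_mid in the frame of way_red between 0.0005 and 0.0055 m and angle between the x axis of each of fuse_red_mid, fuse_yellow_mid, fuse_blue_mid, fuse_green_mid and the x axis of unit, either way round below 0.2 rad and angle between each of fuse_red_mid, fuse_yellow_mid, fuse_blue_mid, fuse_green_mid's own z axis and vertical below 0.1 rad and horizontal distance between fuse_yellow_mid and way_yellow below 0.004 m and z of fuse_yellow_mid in the frame of way_yellow between 0.0005 and 0.0055 m and horizontal distance between fuse_blue_mid and way_blue below 0.004 m and z of fuse_blue_mid in the frame of way_blue between 0.0005 and 0.0055 m and horizontal distance between fuse_green_mid and way_green below 0.004 m and z of fuse_green_mid in the frame of way_green between 0.0005 and 0.0055 m and x of dummy_red_mid in the frame of rack between -0.085 and 0.085 m and y of dummy_red_mid in the frame of rack between -0.05 and 0.05 m and z of dummy_red_mid in the frame of rack between 0.037 and 0.044 m and angle between each of dummy_red_mid, dummy_yellow_mid, dummy_blue_mid, dummy_green_mid's own z axis and vertical below 0.15 rad and x of dummy_yellow_mid in the frame of rack between -0.085 and 0.085 m and y of dummy_yellow_mid in the frame of rack between -0.05 and 0.05 m and z of dummy_yellow_mid in the frame of rack between 0.037 and 0.044 m and x of dummy_blue_mid in the frame of rack between -0.085 and 0.085 m and y of dummy_blue_mid in the frame of rack between -0.05 and 0.05 m and z of dummy_blue_mid in the frame of rack between 0.037 and 0.044 m and x of dummy_green_mid in the frame of rack between -0.085 and 0.085 m and y of dummy_green_mid in the frame of rack between -0.05 and 0.05 m and z of dummy_green_mid in the frame of rack between 0.037 and 0.044 m and linear speed of each of fuse_red, fuse_yellow, fuse_blue, fuse_green, dummy_red, dummy_yellow, dummy_blue, dummy_green below 0.02 m/s), for 0.3 s.
3. the isolator is turned back to the black mark (ON) and has dropped home (value of joint isolator below 0.15 rad and value of joint isolator_pull below 0.003 m), for 0.2 s.
At the end, for the whole second after the job is handed in: Coloured carriers locked in their own ways: within 4 mm of the axis, mid point 0.5 to 5.5 mm over the collar, wing within 0.20 rad of the unit's x, upright within 0.10 rad; dummies upright (0.15 rad) on the floor of rack wells; all at rest; isolator within 0.15 rad of the black mark, under 3 mm up (all of step 3 and horizontal distance between fuse_red_mid and way_red below 0.004 m and z of fuse_red_mid in the frame of way_red between 0.0005 and 0.0055 m and angle between the x axis of each of fuse_red_mid, fuse_yellow_mid, fuse_blue_mid, fuse_green_mid and the x axis of unit, either way round below 0.2 rad and angle between each of fuse_red_mid, fuse_yellow_mid, fuse_blue_mid, fuse_green_mid's own z axis and vertical below 0.1 rad and horizontal distance between fuse_yellow_mid and way_yellow below 0.004 m and z of fuse_yellow_mid in the frame of way_yellow between 0.0005 and 0.0055 m and horizontal distance between fuse_blue_mid and way_blue below 0.004 m and z of fuse_blue_mid in the frame of way_blue between 0.0005 and 0.0055 m and horizontal distance between fuse_green_mid and way_green below 0.004 m and z of fuse_green_mid in the frame of way_green between 0.0005 and 0.0055 m and x of dummy_red_mid in the frame of rack between -0.085 and 0.085 m and y of dummy_red_mid in the frame of rack between -0.05 and 0.05 m and z of dummy_red_mid in the frame of rack between 0.037 and 0.044 m and angle between each of dummy_red_mid, dummy_yellow_mid, dummy_blue_mid, dummy_green_mid's own z axis and vertical below 0.15 rad and x of dummy_yellow_mid in the frame of rack between -0.085 and 0.085 m and y of dummy_yellow_mid in the frame of rack between -0.05 and 0.05 m and z of dummy_yellow_mid in the frame of rack between 0.037 and 0.044 m and x of dummy_blue_mid in the frame of rack between -0.085 and 0.085 m and y of dummy_blue_mid in the frame of rack between -0.05 and 0.05 m and z of dummy_blue_mid in the frame of rack between 0.037 and 0.044 m and x of dummy_green_mid in the frame of rack between -0.085 and 0.085 m and y of dummy_green_mid in the frame of rack between -0.05 and 0.05 m and z of dummy_green_mid in the frame of rack between 0.037 and 0.044 m and linear speed of each of fuse_red, fuse_yellow, fuse_blue, fuse_green, dummy_red, dummy_yellow, dummy_blue, dummy_green below 0.02 m/s); the robot touches nothing.
It fails at once if the screwdriver is pushed more than 4 cm from where it was (distance of screwdriver_mid from where it was at the start of the episode above 0.04 m).
It fails at once if the mug is pushed more than 4 cm from where it was (distance of mug_mid from where it was at the start of the episode above 0.04 m).
Of fuse_red, fuse_yellow, fuse_blue, fuse_green only 2 to 3 are there at a start; the rules pass over those that are not, and their reading is None.
Of dummy_red, dummy_yellow, dummy_blue, dummy_green only 1 to 2 are there at a start; the rules pass over those that are not, and their reading is None.
At some moment in a run one of rack may be knocked a few centimetres aside while the robot is not near it.
It also fails if it takes over 210 s, if anything falls off the work surface, if the arm or the gripper's body presses on something with over 40 N, if the wrist force passes 120 N, or if a joint passes its speed limit or range.

### The arm

A 6-joint arm with a two-finger parallel gripper is mounted at the origin on the work surface. World frame = base frame: x ahead of the robot, y to its left, z up, the work surface at z = 0. Lengths are in m, angles in degrees, forces in N, time in s.
With the tool pointing down it reaches from about 0.4 to 0.825 m from the base axis. Payload 7 kg.
Tool frame: the origin (TCP) lies midway between the tips of the shut fingers; the grasp point (between the pads) lies r.grip_depth behind it (r.grip_depth is the distance from the TCP to the grasp point, in m); z points along the fingers, y is the direction in which the jaws open and shut (so a half turn about z gives the same grasp; the last joint's range is limited). The gripper opens to 88 mm and grips with 3 to 60 N. Pads are 19 mm wide; open, the fingers measure 130 mm over their backs; the gripper's body (78 mm by 193 mm) begins 47 mm behind the grasp point.
Start: joints at [-53.509, 20.546, 0.682, 0, -70.136, -16.507], TCP at [0.231, -0.634, 0.203] pointing down, gripper open.
Joint ranges: [-176.03, 176.03], [-82.01, 121.73], [-58.28, 71.71], [-173.87, 95.51], [-174.79, -0.11], [-173.66, 173.66]. Speed limits (degrees/s): [136.94, 136.94, 172.46, 180, 180, 180].

### API

Orientations are given as [roll, pitch, yaw] about the fixed x, y, z axes, in that order (R = Rz(yaw) Ry(pitch) Rx(roll)).
In Python, from plant import r, imaging, close_job gives the robot as it stands.
- The arm moves only by the tool step_arm, never from a script. Its argument "commands" is a list of rows, each a list of 2 entries, a list of its own where there are three numbers: the shift along the tool's x, y, z in mm, then the turn about the tool's z in degrees. In form: [[[x, y, z], twist], ...]. A call has 1 to 20 rows; each row shifts and turns the commanded pose from where the row before left it, along the tool's axes as they then stand; what a row does not reach is not made up. A row lasts 1/8 s, in which the tool goes at most 62.5 mm and 10.7 degrees, less where a joint would pass 70% of its speed; a pose out of reach is approached as far as the arm can. A call with a gripper value outside its range is refused whole. "gripper" is the closure, from 0 (fully open) to 1 (shut), set as the call begins (left out, the last holds). The fingers move at their own pace and stop on an object; "grip_force" is the grip in N (left out, the last holds). Time passes only in rows, so rows that do not move let the fingers close. It gives the time, the measured TCP pose, the force and the opening at its end, in the units of the state.
- r.get_state(): the state, without advancing time (a new reading comes with each control period).
- imaging.capture(name): name is "scene" or "top" or "wrist"; returns a dict with "img" (384x512x3 uint8, red, green, blue), "z_map" (384x512 float32, m along the optical axis (not along the pixel's ray), 0 where there is no reading), "vfov" (degrees; the focal length in pixels is half the picture's height over the tangent of half this angle, whatever the lens; pixels are square), "cx", "cy" (the principal point, pixels), "extrinsics" (4x4, takes a point from camera to world coordinates); the wrist camera has in their place "T_tool_cam" (4x4, takes a point from camera to tool coordinates, whose origin is the TCP and whose axes are the flange's). Camera axes: x right, y down, z forward; pixel columns grow to the right and rows downward; lengths in m; the calibration is good to about 2 mm. The wrist camera is an equidistant fisheye: a pixel r from the principal point sees the ray r / f radians off the axis. A picture is of the moment at which its call begins: read the wrist's pose just before it.
- close_job(): hands the job in, once; it reports no verdict.
The state is a dict: "time_s": time; "joints": joint angles; "qd": joint speeds; "joint_torque": joint torques, N m; "tcp_pos": TCP position; "eef_rot": TCP orientation; "contact_force": force on the tool from outside, world axes, zero at the start; "moment": the same for the moment, N m; "gripper_width": finger opening in m.
Only numpy, scipy, OpenCV 4.12 (cv2) and the standard library are available. Lean on these libraries where they do the work, as an engineer would, in place of code of your own. Each camera call takes 0.05 s, during which the arm holds its last target.

## Working session

There is one attempt and no reset: what is moved stays moved. The work goes in short steps, Python scripts to look and compute and a tool call to move; the robot and the scene stay as the last step left them, time stands still between calls to the robot, and variables do not carry over. Pictures are saved under pics/ and viewed, and the job is handed in when it is done.

Besides the shell and the picture viewer there is one more tool, called after "Request:" as name(argument=value, ...) on one line, values as JSON. step_arm: Moves the arm, as the interface text tells. Its arguments: {"type":"object","properties":{"commands":{"type":"array","items":{"type":"array"}},"gripper":{"type":"number"},"grip_force":{"type":"number"}},"required":["commands"]}

```bash
ls; mkdir -p pics; cat > h.py <<'E'
import numpy as np, cv2, sys
from plant import r, imaging, close_job
from scipy.spatial.transform import Rotation as R
def cap(n,f=None):
    s=r.get_state(); c=imaging.capture(n); c['state']=s
    if f: cv2.imwrite('pics/'+f,cv2.cvtColor(c['img'],cv2.COLOR_RGB2BGR))
    return c
def world(c):
    z=c['z_map']; h,w=z.shape
    f=h/2/np.tan(np.radians(c['vfov'])/2)
    u,v=np.meshgrid(np.arange(w),np.arange(h))
    x=(u-c['cx'])/f; y=(v-c['cy'])/f
    if 'extrinsics' in c:
        P=np.stack([x*z,y*z,z],-1); T=c['extrinsics']
    else:
        th=np.hypot(x,y); k=np.where(th>1e-6,np.tan(th)/np.maximum(th,1e-6),1)
        P=np.stack([x*k*z,y*k*z,z],-1)
        s=c['state']; T=np.eye(4); T[:3,:3]=R.from_euler('xyz',s['eef_rot'],degrees=True).as_matrix(); T[:3,3]=s['tcp_pos']
        T=T@c['T_tool_cam']
    W=P@T[:3,:3].T+T[:3,3]; W[z<=0]=np.nan
    return W
E
python3 - <<'E'
from h import *
print(r.get_state(), r.grip_depth)
for n in ['top','scene','wrist']:
    c=cap(n,n+'0.png'); print(n,c['vfov'],c['cx'],c['cy'],c.get('extrinsics',c.get('T_tool_cam')))
    np.savez(n+'0.npz',img=c['img'],W=world(c))
E
```

```text
pics
{'time_s': 0.0, 'joints': array([-5.35078761e+01,  2.05923263e+01,  6.32484609e-01, -2.15065636e-02,
       -7.01358703e+01, -1.65075767e+01]), 'qd': array([ 0.10085607, -0.00532219,  0.0968646 , -0.01094981,  0.05491939,
        0.13925505]), 'joint_torque': array([ 1.42976420e-03, -5.82725823e+01,  2.93052900e+01,  6.99705496e+00,
        6.90956818e-03, -1.80312009e-04]), 'tcp_pos': array([ 0.23048906, -0.63384817,  0.20209852]), 'eef_rot': array([ 1.79902488e+02, -7.81465724e-03, -1.60022771e+02]), 'contact_force': array([ 0.0318045 , -1.09343629,  0.25261826]), 'moment': array([ 0.0169389 , -0.03206   ,  0.00739961]), 'gripper_width': 0.08767539358957571} 0.0188
top 57.745878897765536 259.9434514785397 194.6451172073816 [[-0.01990805 -0.99429669  0.10477485  0.4231968 ]
 [-0.99962287  0.01781224 -0.02090096  0.03395668]
 [ 0.01891548 -0.10515143 -0.99427631  1.02276836]
 [ 0.          0.          0.          1.        ]]
scene 50.35912497093616 258.9026213531376 189.41683693342142 [[-0.18518254  0.85935098 -0.47667947  1.14922439]
 [ 0.98268792  0.15914811 -0.09484898  0.1451619 ]
 [-0.00564592 -0.48599153 -0.87394528  1.23412401]
 [ 0.          0.          0.          1.        ]]
wrist 65.70646984690485 253.14051140901847 192.8359111322988 [[-5.98366775e-05 -9.69508623e-01 -2.45057192e-01  6.44778863e-02]
 [ 9.99999975e-01 -4.86352959e-06 -2.24932970e-04  8.61568884e-05]
 [ 2.16882611e-04 -2.45057199e-01  9.69508598e-01 -1.81213957e-01]
 [ 0.00000000e+00  0.00000000e+00  0.00000000e+00  1.00000000e+00]]
```

View pics/top0.png

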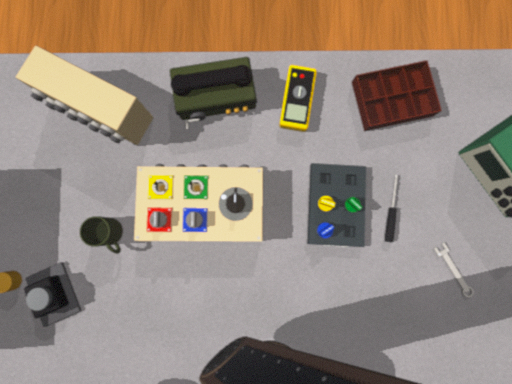

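View pics/scene0.png

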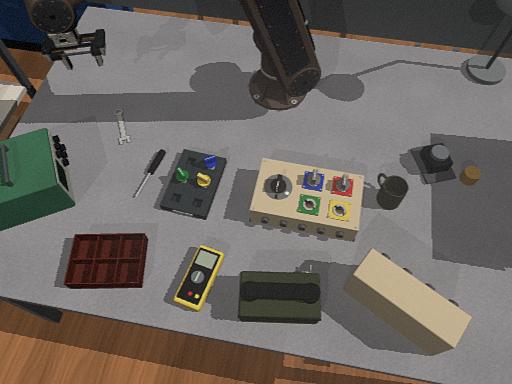

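View pics/wrist0.png

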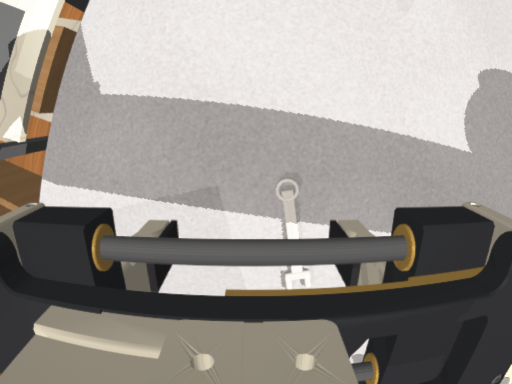

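```bash
cat > m0.py <<'E'
from h import *
for n in ['top','scene']:
    d=np.load(n+'0.npz'); W=d['W']; img=d['img']; hsv=cv2.cvtColor(img,cv2.COLOR_RGB2HSV)
    reg=lambda x0,x1,y0,y1,z0,z1:(W[...,0]>x0)&(W[...,0]<x1)&(W[...,1]>y0)&(W[...,1]<y1)&(W[...,2]>z0)&(W[...,2]<z1)
    def rect(m,name):
        m=cv2.morphologyEx(m.astype(np.uint8),cv2.MORPH_OPEN,np.ones((3,3)))
        k,l,s,_=cv2.connectedComponentsWithStats(m); i=1+np.argmax(s[1:,4]); p=W[l==i]
        rr=cv2.minAreaRect((p[:,:2]*1000).astype(np.float32)); print(n,name,np.round(rr[0],1),np.round(rr[1],1),round(rr[2],2),'z',np.round(np.nanmedian(p[:,2]),4),len(p))
    rect(reg(.2,.65,-.05,.45,.075,.1),'unit'); rect(reg(.2,.65,-.4,-.05,.018,.036),'rack')
    for nm,h0,h1 in [('red',-1,6),('red2',172,181),('yellow',22,34),('green',45,80),('blue',105,128)]:
        H=hsv[...,0].astype(int); m=(H>=h0)&(H<=h1)&(hsv[...,1]>140)&(hsv[...,2]>50)
        for a,b,c in [('unit',-.05,.45),('rack',-.35,-.06)]:
            q=m&reg(.2,.65,b,c,.03,.2)
            if q.sum()>5:
                p=W[q]; print(n,nm,a,q.sum(),np.round(np.median(p,0),4),'range',np.round(np.ptp(p,0),3))
    k=reg(.2,.65,-.05,.45,.095,.16)
    kk,l,s,cc=cv2.connectedComponentsWithStats(k.astype(np.uint8))
    for i in range(1,kk):
        if s[i,4]>8: p=W[l==i]; print(n,'high',s[i,4],np.round(cc[i]),np.round(np.median(p,0),4),p[:,2].max().round(4),np.ptp(p,0).round(3))
E
python3 m0.py
```

```text
top unit [503.6 181.6] [339.8 200.3] 88.81 z 0.085 8598
top rack [ 497.  -208.3] [161.  235.4] 85.86 z 0.0261 3624
top red unit 304 [0.4556 0.279  0.0876] range [0.062 0.064 0.044]
top yellow unit 356 [0.5477 0.2807 0.0872] range [0.064 0.064 0.023]
top yellow rack 181 [ 0.4967 -0.1672  0.0502] range [0.04  0.04  0.047]
top green unit 213 [0.5465 0.1867 0.0873] range [0.058 0.057 0.009]
top green rack 154 [ 0.4924 -0.2412  0.0503] range [0.04  0.042 0.036]
top blue unit 220 [0.4564 0.185  0.0873] range [0.057 0.057 0.018]
top blue rack 174 [ 0.4237 -0.1623  0.0492] range [0.042 0.043 0.034]
top high 257 [235. 203.] [0.4994 0.0808 0.0986] 0.1279 [0.049 0.051 0.033]
top high 228 [157. 219.] [0.4605 0.2807 0.1078] 0.1313 [0.042 0.043 0.034]
top high 218 [193. 219.] [0.4585 0.1876 0.1048] 0.1333 [0.042 0.042 0.036]
scene unit [503.7 175.4] [339.8 204.9] 88.41 z 0.0852 5392
scene rack [ 498.6 -213.9] [162.  239.6] 85.81 z 0.0266 2252
scene red unit 147 [0.4752 0.2807 0.0869] range [0.068 0.062 0.019]
scene yellow unit 216 [0.5513 0.2794 0.0876] range [0.067 0.064 0.028]
scene yellow rack 72 [ 0.5081 -0.1734  0.0518] range [0.043 0.04  0.036]
scene green unit 12 [0.5224 0.1871 0.0861] range [0.06  0.057 0.008]
scene green rack 48 [ 0.4965 -0.2441  0.0513] range [0.043 0.038 0.036]
scene blue unit 104 [0.4746 0.2016 0.0876] range [0.063 0.06  0.014]
scene blue rack 99 [ 0.4321 -0.165   0.0562] range [0.037 0.039 0.035]
scene high 146 [313. 178.] [0.4638 0.1854 0.1041] 0.1335 [0.041 0.04  0.038]
scene high 176 [278. 184.] [0.5054 0.0786 0.1008] 0.1301 [0.053 0.049 0.035]
scene high 154 [343. 183.] [0.4666 0.2793 0.105 ] 0.1347 [0.041 0.042 0.038]
```

```bash
cat > go.py <<'E'
from h import *
# go.py x y z yaw  -> tool shift needed from measured pose
s=r.get_state(); p=np.array(s['tcp_pos']); yaw=s['eef_rot'][2]
t=np.array([float(a) for a in sys.argv[1:4]]); ty=float(sys.argv[4])
M=R.from_euler('xyz',s['eef_rot'],degrees=True).as_matrix()
M=R.from_euler('xyz',[180,0,yaw],degrees=True).as_matrix()
print('at',p.round(4),s['eef_rot'].round(2),'t',s['time_s'],'F',s['contact_force'].round(1),'w',round(s['gripper_width'],4))
print('shift(tool mm, no twist)',((t-p)@M*1000).round(1),'twist',round(-((ty-yaw+180)%360-180),2))
E
python3 go.py 0.61 0.16 0.25 -181.2
```

```text
at [ 0.2305 -0.634   0.2024] [ 1.7993e+02 -1.0000e-02 -1.6002e+02] t 0.15 F [0.  0.3 0.3] w 0.0874
shift(tool mm, no twist) [-627.9  616.6  -47.6] twist 21.18
```

Request:
step_arm(commands=[[[-37,36.3,-5],0],[[-37,36.3,-5],0],[[-37,36.3,-5],0],[[-37,36.3,-5],0],[[-37,36.3,-5],0],[[-37,36.3,-5],0],[[-37,36.3,-5],0],[[-37,36.3,-5],0],[[-37,36.3,-5],0],[[-37,36.3,-2.6],0],[[-37,36.3,0],0],[[-37,36.3,0],0],[[-37,36.3,0],0],[[-37,36.3,0],0],[[-37,36.3,0],0],[[-37,36.3,0],0],[[-36,36,0],0],[[0,0,0],10.6],[[0,0,0],10.6],[[0,0,0],0]], gripper=0)

```text
time_s: 2.65
tcp_pos: [0.6099, 0.1601, 0.2502]
eef_rot: [-180.0, -0.0, 178.9]
contact_force: [0.3, 0.3, 0.5]
gripper_width: 0.0874
```

```bash
python3 - <<'E'
from h import *
c=cap('wrist','w1.png'); np.savez('w1.npz',img=c['img'],W=world(c)); print(c['state']['tcp_pos'],c['state']['eef_rot'])
E
```

```text
[0.60990347 0.16006813 0.25021765] [-1.79979523e+02 -3.77082134e-02  1.78871287e+02]
```

View pics/w1.png

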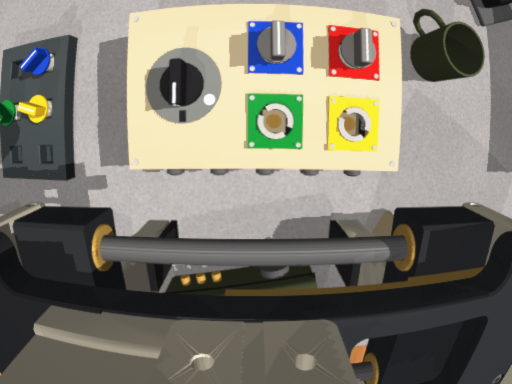

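```bash
cat > m1.py <<'E'
from h import *
d=np.load('w1.npz'); W=d['W']; img=d['img']; hsv=cv2.cvtColor(img,cv2.COLOR_RGB2HSV); H=hsv[...,0].astype(int)
Z=W[...,2]
obs={}
for nm,f in [('red',(H<7)|(H>172)),('yellow',(H>22)&(H<34)),('green',(H>45)&(H<85)),('blue',(H>105)&(H<128))]:
    sat=160 if nm=='yellow' else 130
    m=(f&(hsv[...,1]>sat)&(hsv[...,2]>60)&(Z>.08)&(Z<.092)&(W[...,1]>0)).astype(np.uint8)
    m=cv2.morphologyEx(m,cv2.MORPH_OPEN,np.ones((2,2)))
    k,l,s,_=cv2.connectedComponentsWithStats(m); i=1+np.argmax(s[1:,4]); p=W[l==i]
    rr=cv2.minAreaRect((p[:,:2]*1000).astype(np.float32)); print(nm,np.round(rr[0],1),np.round(rr[1],1),round(rr[2],2),np.median(p[:,2]).round(4),len(p)); obs[nm]=rr[0]
m=((Z>.08)&(Z<.089)&(W[...,0]>.38)&(W[...,0]<.63)&(W[...,1]<.4)&(W[...,1]>-.05)).astype(np.uint8)
k,l,s,_=cv2.connectedComponentsWithStats(m); i=1+np.argmax(s[1:,4]); p=W[l==i]
rr=cv2.minAreaRect((p[:,:2]*1000).astype(np.float32)); print('unit',rr,len(p))
L={'red':(-44,105),'yellow':(44,105),'blue':(-44,10),'green':(44,10)}
A=np.array([L[k] for k in L]);B=np.array([obs[k] for k in L])
ca,cb=A.mean(0),B.mean(0); a=A-ca;b=B-cb
th=np.arctan2((a[:,0]*b[:,1]-a[:,1]*b[:,0]).sum(),(a*b).sum()); Q=np.array([[np.cos(th),-np.sin(th)],[np.sin(th),np.cos(th)]])
o=cb-Q@ca; print('fit yaw',np.degrees(th),'origin',o); print('res',(b-a@Q.T).round(1))
for k in L: print(k,(o+Q@L[k]).round(1))
print('knob',(o+Q@[0,-98]).round(1))
for nm,z0,z1 in [('knobtop',.119,.13)]:
    m=(Z>z0)&(Z<z1)&(W[...,0]>.45)&(W[...,0]<.57)&(W[...,1]<.14)&(W[...,1]>.03); p=W[m]; print(nm,cv2.minAreaRect((p[:,:2]*1000).astype(np.float32)),len(p))
m=((Z>.115)&(Z<.14)&(W[...,1]>.14)).astype(np.uint8)
k,l,s,_=cv2.connectedComponentsWithStats(m)
for i in range(1,k):
    if s[i,4]>40: p=W[l==i]; p=p[p[:,2]>np.percentile(p[:,2],90)-.004]; print('dummy',cv2.minAreaRect((p[:,:2]*1000).astype(np.float32)),len(p),np.percentile(p[:,2],90))
E
python3 m1.py
```

```text
red [464.7 285.6] [64.2 63.4] 85.51 nan 1237
yellow [553.2 282.8] [70.5 56.9] 74.63 nan 1511
green [548.6 188.2] [62.6 62.4] 87.21 nan 1658
blue [nan nan] [0. 0.] 0.0 nan 1387
unit ((502.9854736328125, 177.57095336914062), (342.2054443359375, 201.64828491210938), 88.6893081665039) 37610
fit yaw nan origin [nan nan]
res [[nan nan]
 [nan nan]
 [nan nan]
 [nan nan]]
red [nan nan]
yellow [nan nan]
blue [nan nan]
green [nan nan]
knob [nan nan]
knobtop ((500.5347900390625, 80.22689056396484), (14.865118026733398, 50.33135986328125), 86.62054443359375) 609
dummy ((459.73388671875, 188.72286987304688), (14.650720596313477, 39.681915283203125), 88.09181213378906) 483 0.1291249317282122
dummy ((462.2510681152344, 283.4021301269531), (14.451410293579102, 39.923397064208984), 89.63748168945312) 428 0.1289710168171994
```

```bash
python3 go.py 0.5007 0.0797 0.1 178.65
```

```text
at [0.6099 0.1599 0.2504] [-1.7999e+02 -3.0000e-02  1.7902e+02] t 2.7 F [-0.5 -0.5 -0.5] w 0.0876
shift(tool mm, no twist) [107.8 -82.1 150.4] twist 0.37
```

Request:
step_arm(commands=[[[36,-27,20],0.3],[[36,-27,20],0],[[36,-28,20],0],[[0,0,22],0],[[0,0,22],0],[[0,0,22],0],[[0,0,16],0],[[0,0,8],0],[[0,0,0],0],[[0,0,0],0]], gripper=0.5)

```text
time_s: 3.95
tcp_pos: [0.5005, 0.0808, 0.1014]
eef_rot: [180.0, 0.1, 178.5]
contact_force: [0.5, 0.5, -0.0]
gripper_width: 0.0437
```

Request:
step_arm(commands=[[[0,0,0],0],[[0,0,0],0],[[0,0,0],0],[[0,0,0],0],[[0,0,0],0]], gripper=1, grip_force=40)

```text
time_s: 4.58
tcp_pos: [0.5002, 0.0806, 0.1008]
eef_rot: [-180.0, 0.0, 178.5]
contact_force: [-1.1, 0.2, 1.4]
gripper_width: 0.0016
```

```bash
python3 - <<'E'
from h import *
c=cap('wrist','w2.png');W=world(c); np.savez('w2.npz',img=c['img'],W=W)
c=cap('scene','s2.png')
cv2.imwrite('pics/s2z.png',cv2.resize(cv2.cvtColor(c['img'][130:260,200:400],cv2.COLOR_RGB2BGR),None,fx=3,fy=3))
E
```

```text
(no output)
```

View pics/w2.png

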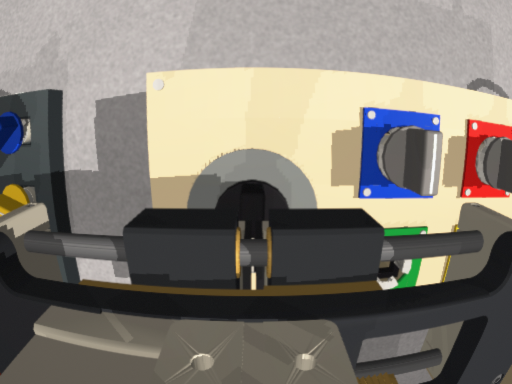

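View pics/s2z.png

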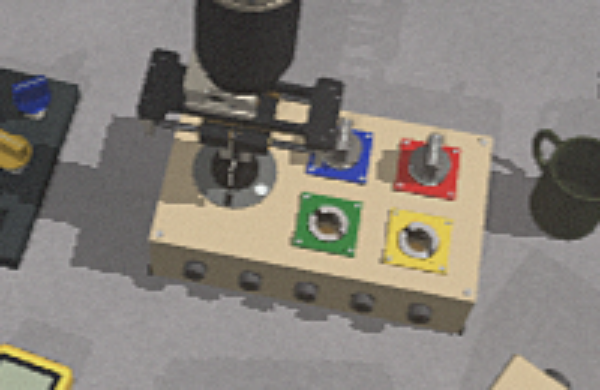

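```bash
python3 - <<'E'
from h import *
s=r.get_state();print(s['gripper_width'],s['contact_force'],s['joints'])
for f in ['w1','w2']:
    d=np.load(f+'.npz');W=d['W']
    for p in [(235,245),(225,265),(225,275),(225,200),(225,330),(196,250),(204,252),(185,250)]: print(f,p,W[p].round(4))
i=cv2.imread('pics/w2.png'); cv2.imwrite('pics/w2z.png',cv2.resize(i[140:320,160:360],None,fx=4,fy=3.3,interpolation=cv2.INTER_CUBIC))
E
```

```text
0.0007195687620296124 [-0.26531327 -0.50093999  2.29122139] [ 3.14080091e+01  1.01537211e+01 -2.83574627e+01  7.58841499e-03
 -5.14731934e+01 -1.22926505e+02]
w1 (235, 245) [ 7.222e-01  1.454e-01 -6.000e-04]
w1 (225, 265) [ 7.061e-01  1.768e-01 -6.000e-04]
w1 (225, 275) [ 0.7067  0.1924 -0.0012]
w1 (225, 200) [0.7044 0.0754 0.    ]
w1 (225, 330) [0.6049 0.2048 0.2747]
w1 (196, 250) [ 0.659   0.1546 -0.    ]
w1 (204, 252) [ 0.6718  0.1574 -0.0007]
w1 (185, 250) [ 6.422e-01  1.550e-01 -3.000e-04]
w2 (235, 245) [0.4913 0.0773 0.146 ]
w2 (225, 265) [0.4905 0.0876 0.1348]
w2 (225, 275) [0.4629 0.0878 0.2089]
w2 (225, 200) [0.4623 0.0681 0.2093]
w2 (225, 330) [nan nan nan]
w2 (196, 250) [0.4776 0.0799 0.1227]
w2 (204, 252) [0.4821 0.0809 0.1232]
w2 (185, 250) [0.4757 0.0797 0.1037]
```

View pics/w2z.png

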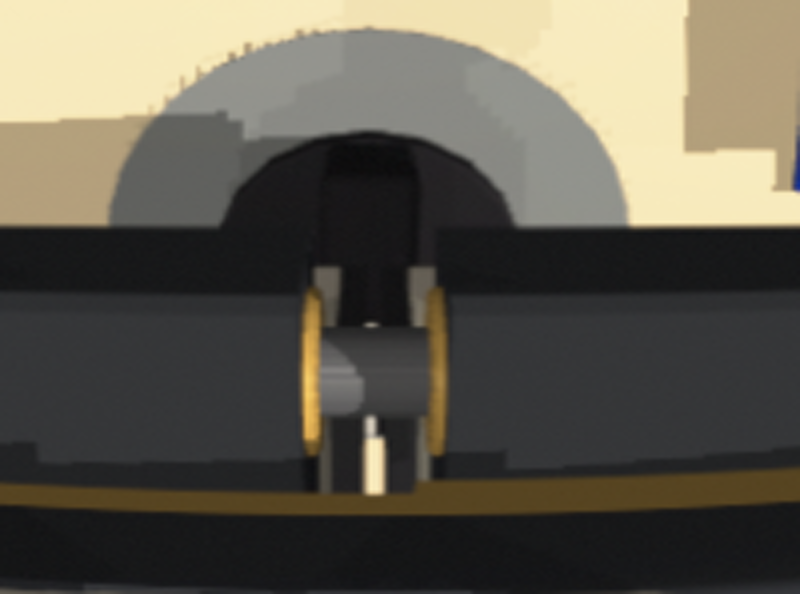

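Request:
step_arm(commands=[[[0,0,-2],0],[[0,0,-2],0],[[0,0,-1],0],[[0,0,0],0]])

```text
time_s: 5.18
tcp_pos: [0.5001, 0.0807, 0.1057]
eef_rot: [180.0, 0.0, 178.5]
contact_force: [-0.3, 0.1, 0.4]
gripper_width: 0.0004
```

```bash
python3 - <<'E'
from h import *
c=cap('wrist','w3.png');W=world(c)
for p in [(196,250),(204,252),(200,250),(190,250),(185,250)]: print(p,W[p].round(4))
for col in (225,232,238,242,246,250,253,256,260,264,268,275): print(col,[ (rw,W[rw,col].round(3).tolist()) for rw in (215,225,245,275,280)])
E
```

```text
(196, 250) [0.4783 0.08   0.125 ]
(204, 252) [0.4836 0.081  0.123 ]
(200, 250) [0.4813 0.0799 0.1227]
(190, 250) [0.4757 0.08   0.1215]
(185, 250) [0.4755 0.0799 0.1093]
225 [(215, [0.463, 0.074, 0.205]), (225, [0.462, 0.075, 0.215]), (245, [0.466, 0.075, 0.218]), (275, [0.474, 0.075, 0.22]), (280, [0.477, 0.074, 0.218])]
232 [(215, [0.462, 0.076, 0.206]), (225, [0.462, 0.077, 0.215]), (245, [0.466, 0.077, 0.219]), (275, [0.475, 0.076, 0.218]), (280, [0.477, 0.076, 0.218])]
238 [(215, [0.462, 0.078, 0.207]), (225, [0.462, 0.078, 0.215]), (245, [0.467, 0.078, 0.216]), (275, [0.475, 0.078, 0.219]), (280, [0.476, 0.078, 0.219])]
242 [(215, [0.49, 0.075, 0.123]), (225, [0.49, 0.076, 0.141]), (245, [0.469, 0.079, 0.213]), (275, [0.478, 0.079, 0.214]), (280, [0.491, 0.077, 0.194])]
246 [(215, [0.49, 0.077, 0.123]), (225, [0.491, 0.078, 0.138]), (245, [0.47, 0.08, 0.211]), (275, [0.5, 0.078, 0.175]), (280, [0.503, 0.078, 0.175])]
250 [(215, [0.49, 0.08, 0.123]), (225, [0.492, 0.08, 0.136]), (245, [0.47, 0.081, 0.211]), (275, [0.5, 0.08, 0.175]), (280, [0.503, 0.08, 0.175])]
253 [(215, [0.49
[... 199 characters left out ...]
 (245, [0.47, 0.083, 0.211]), (275, [0.501, 0.082, 0.174]), (280, [0.503, 0.082, 0.175])]
260 [(215, [0.49, 0.085, 0.123]), (225, [0.491, 0.085, 0.137]), (245, [0.47, 0.084, 0.211]), (275, [0.5, 0.084, 0.175]), (280, [0.503, 0.084, 0.175])]
264 [(215, [0.5, 0.089, 0.096]), (225, [0.491, 0.087, 0.139]), (245, [0.47, 0.085, 0.21]), (275, [0.478, 0.085, 0.214]), (280, [0.491, 0.085, 0.195])]
268 [(215, [0.463, 0.086, 0.205]), (225, [0.464, 0.086, 0.21]), (245, [0.468, 0.086, 0.215]), (275, [0.476, 0.086, 0.218]), (280, [0.476, 0.086, 0.219])]
275 [(215, [0.463, 0.088, 0.206]), (225, [0.463, 0.088, 0.214]), (245, [0.467, 0.088, 0.218]), (275, [0.475, 0.088, 0.219]), (280, [0.477, 0.088, 0.218])]
```

Request:
step_arm(commands=[[[0,0,-25],0],[[0,0,-25],0],[[0,0,-10],0],[[0,0,0],0]])

```text
time_s: 5.72
tcp_pos: [0.5002, 0.0808, 0.1658]
eef_rot: [180.0, 0.0, 178.5]
contact_force: [0.9, 0.2, -0.7]
gripper_width: 0.0003
```

```bash
python3 - <<'E'
from h import *
c=cap('wrist','w4.png');W=world(c); print(c['state']['tcp_pos'],c['state']['gripper_width'])
for col in (246,250,260): print(col,[ (rw,W[rw,col].round(3).tolist()) for rw in range(196,232,2)])
i=cv2.imread('pics/w4.png'); cv2.imwrite('pics/w4z.png',cv2.resize(i[140:320,160:360],None,fx=4,fy=3.3,interpolation=cv2.INTER_CUBIC))
E
```

```text
[0.50020179 0.08079136 0.16584851] 0.0003301908277441438
246 [(196, [0.495, 0.076, 0.123]), (198, [0.496, 0.076, 0.124]), (200, [0.498, 0.076, 0.123]), (202, [0.499, 0.076, 0.125]), (204, [0.502, 0.076, 0.122]), (206, [0.503, 0.076, 0.123]), (208, [0.504, 0.076, 0.124]), (210, [0.506, 0.075, 0.123]), (212, [0.508, 0.075, 0.122]), (214, [0.51, 0.075, 0.122]), (216, [0.511, 0.075, 0.122]), (218, [0.512, 0.075, 0.124]), (220, [0.514, 0.075, 0.123]), (222, [0.49, 0.078, 0.197]), (224, [0.49, 0.078, 0.199]), (226, [0.492, 0.078, 0.197]), (228, [0.492, 0.078, 0.199]), (230, [0.491, 0.078, 0.205])]
250 [(196, [0.495, 0.079, 0.123]), (198, [0.496, 0.079, 0.124]), (200, [0.498, 0.079, 0.123]), (202, [0.5, 0.079, 0.123]), (204, [0.501, 0.079, 0.123]), (206, [0.503, 0.079, 0.123]), (208, [0.504, 0.079, 0.124]), (210, [0.506, 0.079, 0.125]), (212, [0.507, 0.079, 0.125]), (214, [0.509, 0.079, 0.124]), (216, [0.511, 0.078, 0.124]), (218, [0.512, 0.078, 0.125]), (220, [0.514, 0.078, 0.124]), (222, [0.492, 0.08, 0.192]), (224, [0.492, 0.08, 0.194]), (226, [0.492, 0.08, 0.198]), (228, [0.491, 0.08, 0.202]), (230, [0.491, 0.08, 0.205])]
260 [(196, [0.495, 0.087, 0.123]), (198, [0.497, 0.087, 0.123]), (200, [0.498, 0.087, 0.123]), (202, [0.5, 0.087, 0.122]), (204, [0.501, 0.087, 0.124]), (206, [0.503, 0.087, 0.122]), (208, [0.505, 0.087, 0.122]), (210, [0.507, 0.087, 0.123]), (212, [0.508, 0.086, 0.123]), (214, [0.51, 0.086, 0.122]), (216, [0.512, 0.086, 0.122]), (218, [0.513, 0.086, 0.122]), (220, [0.515, 0.086, 0.121]), (222, [0.492, 0.085, 0.192]), (224, [0.492, 0.085, 0.195]), (226, [0.491, 0.085, 0.199]), (228, [0.492, 0.085, 0.2]), (230, [0.492, 0.085, 0.203])]
```

View pics/w4z.png

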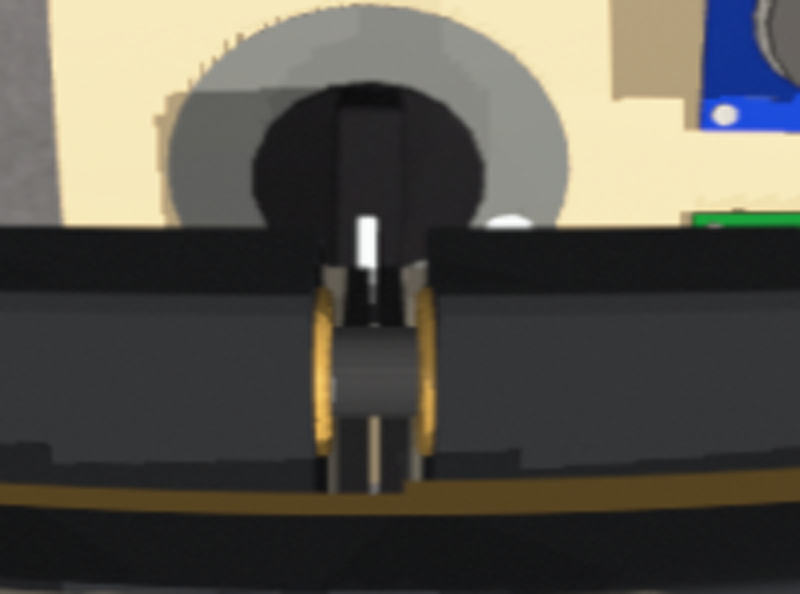

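```bash
python3 - <<'E'
from h import *
c=cap('scene','s4.png');W=world(c)
m=(W[...,2]>.13)&(W[...,2]<.3)&(W[...,0]>.4)&(W[...,0]<.6)&(W[...,1]>0)&(W[...,1]<.15)
v,u=np.where(m); print(u.min(),u.max(),v.min(),v.max())
q=m&(abs(W[...,1]-.08)<.03)
print(np.sort(W[q][:,2])[:10]); 
o=np.argsort(W[q][:,2])[:10]; print(W[q][o].round(3)); print(np.argwhere(q)[o])
cv2.imwrite('pics/s4z.png',cv2.resize(cv2.cvtColor(c['img'][90:220,230:340],cv2.COLOR_RGB2BGR),None,fx=5,fy=4.5,interpolation=cv2.INTER_CUBIC))
d=np.load('w1.npz');W=d['W']
for col in (140,150,160,170): print(col,[(rw,W[rw,col].round(3).tolist()) for rw in range(216,250,4)])
E
```

```text
251 307 134 172
[0.19147874 0.19243442 0.19275015 0.1940445  0.19491145 0.19549062
 0.19619115 0.19620388 0.19634708 0.19662999]
[[0.511 0.08  0.191]
 [0.509 0.077 0.192]
 [0.51  0.071 0.193]
 [0.513 0.077 0.194]
 [0.511 0.074 0.195]
 [0.513 0.065 0.195]
 [0.513 0.068 0.196]
 [0.512 0.092 0.196]
 [0.513 0.086 0.196]
 [0.511 0.08  0.197]]
[[172 279]
 [171 278]
 [171 276]
 [172 278]
 [171 277]
 [171 274]
 [171 275]
 [172 283]
 [172 281]
 [171 279]]
140 [(216, [0.69, -0.024, -0.001]), (220, [0.696, -0.025, -0.0]), (224, [0.704, -0.026, -0.002]), (228, [0.598, 0.101, 0.292]), (232, [0.599, 0.103, 0.297]), (236, [0.599, 0.105, 0.302]), (240, [0.578, 0.128, 0.355]), (244, [0.579, 0.128, 0.355]), (248, [0.58, 0.128, 0.357])]
150 [(216, [0.689, -0.006, -0.001]), (220, [0.599, 0.102, 0.278]), (224, [0.599, 0.104, 0.285]), (228, [0.599, 0.107, 0.292]), (232, [0.599, 0.108, 0.297]), (236, [0.599, 0.11, 0.302]), (240, [0.578, 0.131, 0.355]), (244, [0.579, 0.131, 0.355]), (248, [0.58, 0.131, 0.356])]
160 [(216, [0.689, 0.011, 0.0]), (220, [0.598, 0.109, 0.28]), (224, [0.599, 0.11, 0.285]), (228, [0.599, 0.112, 0.29]), (232, [0.601, 0.112, 0.292]), (236, [0.601, 0.113, 0.296]), (240, [0.579, 0.134, 0.353]), (244, [0.579, 0.134, 0.355]), (248, [0.58, 0.134, 0.356])]
170 [(216, [0.69, 0.028, -0.001]), (220, [0.696, 0.027, -0.0]), (224, [0.601, 0.114, 0.28]), (228, [nan, nan, nan]), (232, [0.602, 0.116, 0.288]), (236, [0.603, 0.117, 0.292]), (240, [0.579, 0.137, 0.353]), (244, [0.579, 0.137, 0.355]), (248, [0.58, 0.137, 0.356])]
```

View pics/s4z.png

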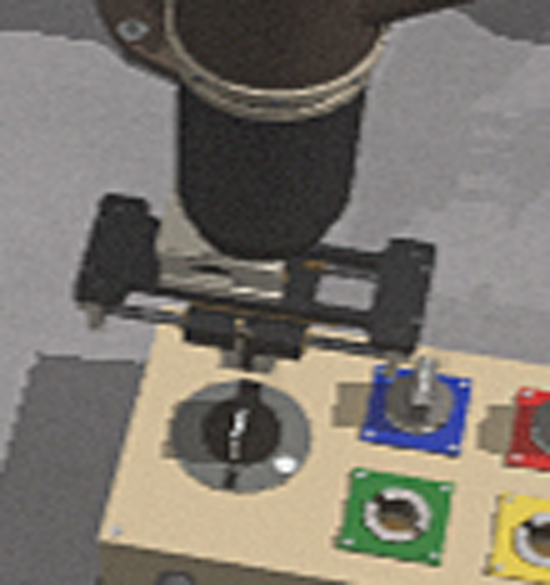

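Request:
step_arm(commands=[[[0,0,0],0],[[0,0,0],0],[[0,0,0],0],[[0,0,0],0],[[0,0,20],0],[[0,0,20],0],[[0,0,15],0],[[0,0,10],0],[[0,0,6],0],[[0,0,6],0],[[0,0,5],0],[[0,0,5],0],[[0,0,0],0]], gripper=0.5)

```text
time_s: 7.45
tcp_pos: [0.4999, 0.0805, 0.0784]
eef_rot: [-180.0, -0.0, 178.5]
contact_force: [0.5, 0.1, 0.2]
gripper_width: 0.0438
```

Request:
step_arm(commands=[[[0,0,2],0],[[0,0,0],0],[[0,0,0],0],[[0,0,0],0],[[0,0,0],0],[[0,0,0],0],[[0,0,0],0],[[0,0,0],0]], gripper=1, grip_force=40)

```text
time_s: 8.45
tcp_pos: [0.5001, 0.0797, 0.0768]
eef_rot: [-179.9, -0.0, 178.5]
contact_force: [0.8, -4.7, 0.6]
gripper_width: 0.0138
```

Request:
step_arm(commands=[[[0,-0.8,-3],0],[[0,0,-3],0],[[0,0,-3],0],[[0,0,-2],0],[[0,0,0],0]])

```text
time_s: 9.07
tcp_pos: [0.5, 0.0797, 0.0875]
eef_rot: [-180.0, -0.0, 178.5]
contact_force: [6.2, -2.9, -10.3]
gripper_width: 0.0134
```

Request:
step_arm(commands=[[[0,0,0],-10],[[0,0,0],-10],[[0,0,0],-10],[[0,0,0],-10],[[0,0,0],-10],[[0,0,0],-10],[[0,0,0],0]])

```text
time_s: 9.95
tcp_pos: [0.4998, 0.08, 0.0873]
eef_rot: [180.0, -0.0, -121.6]
contact_force: [4.5, -1.1, -10.6]
gripper_width: 0.0136
```

Request:
step_arm(commands=[[[0,0,4],0],[[0,0,4],0],[[0,0,3],0],[[0,0,0],0]])

```text
time_s: 10.45
tcp_pos: [0.4999, 0.0799, 0.0769]
eef_rot: [180.0, -0.0, -121.5]
contact_force: [-1.6, 1.3, -1.1]
gripper_width: 0.0135
```

Request:
step_arm(commands=[[[0,0,0],0],[[0,0,0],0],[[0,0,0],0],[[0,0,-15],0],[[0,0,-25],0],[[0,0,-25],10],[[0,0,-5],10],[[0,0,0],10],[[0,0,0],10],[[0,0,0],10],[[0,0,0],10],[[0,0,0],0]], gripper=0.5)

```text
time_s: 11.95
tcp_pos: [0.5003, 0.0799, 0.1477]
eef_rot: [180.0, 0.1, 178.6]
contact_force: [-0.6, 0.1, 0.0]
gripper_width: 0.0436
```

```bash
python3 - <<'E'
from h import *
c=cap('wrist','w5.png'); np.savez('w5.npz',img=c['img'],W=world(c)); print(c['state']['tcp_pos'],c['state']['eef_rot'])
E
python3 go.py .4599 .1885 .079 178.6
```

```text
[0.50031194 0.07992975 0.14766259] [1.79972694e+02 5.90608140e-02 1.78555131e+02]
at [0.5003 0.0799 0.1475] [1.7998e+02 5.0000e-02 1.7871e+02] t 12.0 F [-0.5 -0.7  0.2] w 0.0438
shift(tool mm, no twist) [ 42.8 107.7  68.5] twist 0.11
```

View pics/w5.png

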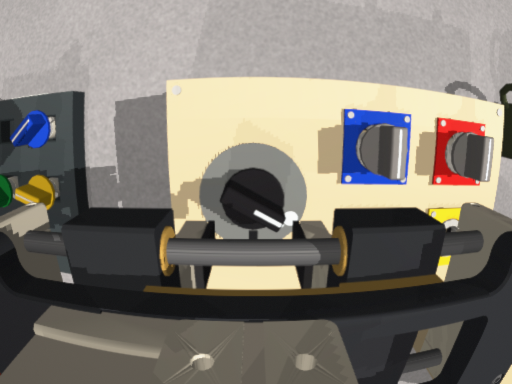

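```bash
python3 - <<'E'
from h import *
d=np.load('w5.npz');W=d['W'];Z=W[...,2]
for c in [(190,250),(198,250),(205,253)]: print(W[c].round(4))
m=((Z>.119)&(Z<.14)&(W[...,0]<.53)).astype(np.uint8)
k,l,s,_=cv2.connectedComponentsWithStats(m)
for i in range(1,k):
    if s[i,4]>40: p=W[l==i]; print(cv2.minAreaRect((p[:,:2]*1000).astype(np.float32)),len(p),np.median(p[:,2]))
E
```

```text
[0.4909 0.0782 0.1017]
[0.4916 0.0783 0.123 ]
[0.4965 0.0804 0.1244]
((459.5443420410156, 188.68141174316406), (15.462183952331543, 40.57093048095703), 88.04863739013672) 1067 0.12776065861331798
((461.5926818847656, 283.3250427246094), (16.52393913269043, 39.753082275390625), 88.15451049804688) 722 0.12739282425687712
((500.3841247558594, 80.4693603515625), (50.51089096069336, 14.435790061950684), 59.05522155761719) 1287 0.12335587552105615
```

Request:
step_arm(commands=[[[14,36,0],0],[[14,36,0],0],[[15,36,0],0],[[0,0,20],0],[[0,0,20],0],[[0,0,14],0],[[0,0,8],0],[[0,0,6],0],[[0,0,0],0]])

```text
time_s: 13.12
tcp_pos: [0.4599, 0.1887, 0.0785]
eef_rot: [-180.0, -0.0, 178.5]
contact_force: [-0.4, -1.1, -0.2]
gripper_width: 0.0437
```

Request:
step_arm(commands=[[[0,0,0],0],[[0,0,0],0],[[0,0,0],0],[[0,0,0],0],[[0,0,0],0]], gripper=1)

```text
time_s: 13.75
tcp_pos: [0.4601, 0.1891, 0.0788]
eef_rot: [180.0, 0.0, 178.5]
contact_force: [0.0, -1.4, 2.6]
gripper_width: 0.0138
```

Request:
step_arm(commands=[[[0,0,2],0],[[0,0,2],0],[[0,0,1],0],[[0,0,0],0],[[0,0,0],-9],[[0,0,0],-9],[[0,0,0],-9],[[0,0,0],-9],[[0,0,0],-8],[[0,0,0],-8],[[0,0,0],0]])

```text
time_s: 15.12
tcp_pos: [0.4604, 0.1899, 0.074]
eef_rot: [180.0, 0.1, -129.4]
contact_force: [-0.3, 0.6, 5.0]
gripper_width: 0.0142
```

Request:
step_arm(commands=[[[0,0,-4],0],[[0,0,-8],0],[[0,0,-15],0],[[0,0,-20],0],[[0,0,-25],0],[[0,0,-20],0],[[0,0,0],0]])

```text
time_s: 16.0
tcp_pos: [0.4603, 0.1892, 0.1675]
eef_rot: [-180.0, 0.1, -129.5]
contact_force: [-0.2, -0.7, -1.2]
gripper_width: 0.0136
```

```bash
python3 - <<'E'
from h import *
c=cap('wrist','w6.png'); np.savez('w6.npz',img=c['img'],W=world(c)); print(c['state']['tcp_pos'],c['state']['eef_rot'],c['state']['contact_force'])
c=cap('top','t6.png');np.savez('t6.npz',img=c['img'],W=world(c))
E
```

```text
[0.46029129 0.18922951 0.16745035] [-1.79982160e+02  1.46223619e-01 -1.29521585e+02] [-0.19012643 -0.68726282 -1.22153057]
```

View pics/w6.png

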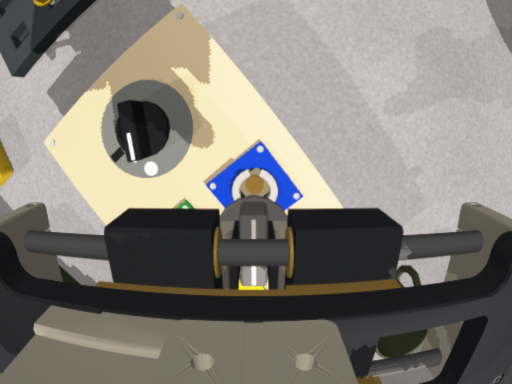

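View pics/t6.png

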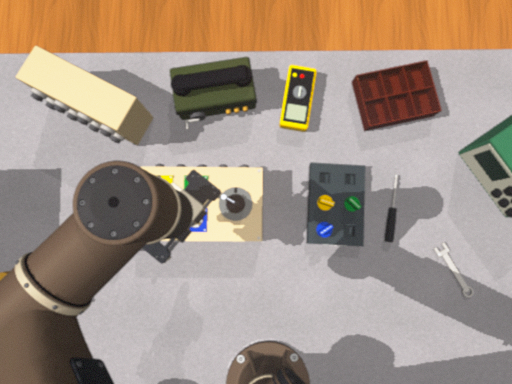

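```bash
python3 go.py .61 -.20 .2 175.9
```

```text
at [0.4593 0.1886 0.1654] [ 1.7997e+02 -3.0000e-02 -1.2954e+02] t 16.1 F [-0.6 -0.4 -0.9] w 0.0136
shift(tool mm, no twist) [ 203.7 -363.6  -34.6] twist 54.56
```

Request:
step_arm(commands=[[[8,-14,-12],0],[[16,-28,-12],0],[[20,-36,-11],0],[[20,-36,0],0],[[20,-36,0],0],[[20,-36,0],0],[[20,-36,0],0],[[20,-36,0],0],[[20,-36,0],0],[[20,-36,0],0],[[20,-33.6,0],0],[[0,0,0],9],[[0,0,0],9],[[0,0,0],9],[[0,0,0],9],[[0,0,0],9],[[0,0,0],9.5],[[0,0,0],0]])

```text
time_s: 18.35
tcp_pos: [0.61, -0.2005, 0.2003]
eef_rot: [-180.0, -0.1, 176.0]
contact_force: [0.4, -0.6, -1.2]
gripper_width: 0.0137
```

```bash
python3 - <<'E'
from h import *
c=cap('wrist','w7.png'); np.savez('w7.npz',img=c['img'],W=world(c)); print(c['state']['tcp_pos'],c['state']['eef_rot'],c['state']['contact_force'])
E
```

```text
[ 0.60998283 -0.20054146  0.20029237] [-1.79997569e+02 -7.76834378e-02  1.76023134e+02] [ 0.42534722 -0.56011022 -1.19629618]
```

View pics/w7.png

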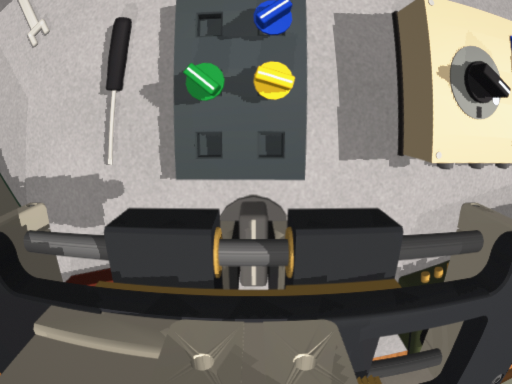

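```bash
cat > rack.py <<'E'
from h import *
def rackfit(W,img,verbose=True):
    Z=W[...,2]
    box=(W[...,0]>.3)&(W[...,0]<.75)&(W[...,1]>-.4)&(W[...,1]<-.05)
    m=((Z>.02)&(Z<.033)&box).astype(np.uint8)
    m=cv2.morphologyEx(m,cv2.MORPH_OPEN,np.ones((3,3)))
    k,l,s,_=cv2.connectedComponentsWithStats(m); i=1+np.argmax(s[1:,4]); p=W[l==i]; p=p[~np.isnan(p).any(1)]
    rr=cv2.minAreaRect((p[:,:2]*1000).astype(np.float32)); print('rack rect',np.round(rr[0],1),np.round(rr[1],1),round(rr[2],2),len(p),np.median(p[:,2]).round(4))
    hull=cv2.fillPoly(np.zeros(Z.shape,np.uint8),[cv2.convexHull(np.argwhere(l==i)[:,::-1].astype(np.int32))],1)
    gray=cv2.cvtColor(img,cv2.COLOR_RGB2GRAY)
    w=((hull>0)&(Z<.016)).astype(np.uint8); 
    k,l,s,c=cv2.connectedComponentsWithStats(w)
    for i in range(1,k):
        if s[i,4]>60:
            q=W[l==i]; print('well floor',s[i,4],c[i].round(),np.round(np.nanmedian(q,0)*1000,1),'ext',np.round(1000*(np.nanmax(q,0)-np.nanmin(q,0)),1), cv2.minAreaRect((q[:,:2]*1000).astype(np.float32))[:1])
    w=((hull>0)&(Z>.066)&(Z<.08)).astype(np.uint8)
    k,l,s,c=cv2.connectedComponentsWithStats(w)
    hsv=cv2.cvtColor(img,cv2.COLOR_RGB2HSV)
    for i in range(1,k):
        if s[i,4]>60:
            q=W[l==i]; rr=cv2.minAreaRect((q[:,:2]*1000).astype(np.float32)); print('wing',s[i,4],c[i].round(),np.round(rr[0],1),np.round(rr[1],1),round(rr[2],1),'z',np.nanmedian(q[:,2]).round(4),'hue',np.median(hsv[...,0][l==i]),np.median(hsv[...,1][l==i]))
if __name__=='__main__':
    d=np.load(sys.argv[1]+'.npz'); rackfit(d['W'],d['img'])
E
python3 rack.py w7
python3 - <<'E'
from h import *
d=np.load('w7.npz');W=d['W']
T=np.eye(3); 
M=R.from_euler('xyz',[180,0,176.02],degrees=True).as_matrix()
P=(W-np.array([.60998,-.20054,.2003]))@M*1000
m=(abs(P[...,0])<40)&(abs(P[...,1])<30)&(P[...,2]>-60)&(P[...,2]<30)
for r_ in range(190,300,6):
    print(r_,[ (c_,P[r_,c_].round(0).tolist()) for c_ in (222,235,246,253,262,275,288) if m[r_,c_]])
E
```

```text
rack rect [ 502.7 -209. ] [161.  228.6] 85.78 18526 0.0265
well floor 425 [209.  25.] [ 417.7 -242.4    5.7] ext [25.7 29.  12.5] ((419.5673522949219, -241.62689208984375),)
well floor 499 [209. 144.] [ 572.6 -253.6    5.7] ext [30.6 27.8 12.6] ((572.10107421875, -253.05381774902344),)
well floor 539 [270. 144.] [ 578.5 -176.4    5.7] ext [29.8 29.6 12.7] ((578.1829833984375, -176.5353240966797),)
wing 472 [273.  11.] [ 427.5 -165.6] [14.4 39.7] 33.6 z 0.0744 hue 112.0 217.0
wing 501 [201.  78.] [ 497.5 -246.8] [40.4 14.6] 45.6 z 0.0745 hue 67.0 201.0
wing 533 [274.  77.] [ 502.6 -170.6] [40.5 14.4] 68.2 z 0.0745 hue 29.0 204.0
190 []
196 [(246, [22.0, -4.0, -19.0]), (253, [23.0, 0.0, -23.0]), (262, [22.0, 6.0, -19.0])]
202 [(235, [19.0, -10.0, -22.0]), (246, [20.0, -3.0, -27.0]), (253, [21.0, 0.0, -27.0]), (262, [21.0, 5.0, -27.0]), (275, [18.0, 13.0, -20.0])]
208 [(235, [16.0, -10.0, -23.0]), (246, [20.0, -3.0, -38.0]), (253, [20.0, 0.0, -38.0]), (262, [20.0, 5.0, -37.0]), (275, [16.0, 13.0, -23.0])]
214 [(222, [12.0, -17.0, -22.0]), (235, [12.0, -10.0, -22.0]), (246, [20.0, -3.0, 
[... 384 characters left out ...]
15.0, 5.0, -49.0]), (275, [10.0, 12.0, -36.0])]
232 [(222, [10.0, -15.0, -45.0]), (235, [9.0, -9.0, -41.0]), (246, [12.0, -3.0, -49.0]), (253, [12.0, 0.0, -49.0]), (262, [12.0, 5.0, -49.0]), (275, [9.0, 12.0, -42.0])]
238 [(222, [10.0, -14.0, -52.0]), (235, [8.0, -8.0, -47.0]), (246, [9.0, -3.0, -49.0]), (253, [9.0, 0.0, -49.0]), (262, [8.0, 5.0, -48.0]), (275, [5.0, 12.0, -41.0])]
244 []
250 []
256 []
262 []
268 [(246, [-8.0, -3.0, -48.0]), (253, [-8.0, 0.0, -49.0]), (262, [-8.0, 5.0, -49.0])]
274 [(246, [-11.0, -3.0, -49.0]), (253, [-12.0, 0.0, -49.0]), (262, [-12.0, 5.0, -48.0])]
280 [(246, [-15.0, -3.0, -49.0]), (253, [-15.0, 0.0, -49.0]), (262, [-14.0, 5.0, -50.0])]
286 []
292 []
298 []
```

```bash
python3 go.py .5722 -.252 .055 175.8
```

```text
at [ 0.6101 -0.2004  0.2004] [-1.8000e+02 -6.0000e-02  1.7617e+02] t 18.4 F [-0.3 -0.1 -0.9] w 0.0139
shift(tool mm, no twist) [ 34.4 -54.  145.4] twist 0.37
```

Request:
step_arm(commands=[[[11,-18,15],0.2],[[11,-18,25],0],[[12.4,-18,30],0],[[0,0,30],0],[[0,0,25],0],[[0,0,13],0],[[0,0,7],0],[[0,0,0],0],[[0,0,5],0],[[0,0,5],0],[[0,0,5],0],[[0,0,5],0],[[0,0,0],0]])

```text
time_s: 20.02
tcp_pos: [0.572, -0.2511, 0.0351]
eef_rot: [180.0, -0.1, 175.8]
contact_force: [0.1, 0.5, -1.0]
gripper_width: 0.0135
```

Request:
step_arm(commands=[[[0,0,4],0],[[0,0,3],0],[[0,0,1.5],0],[[0,0,1],0],[[0,0,0],0]])

```text
time_s: 20.65
tcp_pos: [0.5724, -0.2512, 0.0261]
eef_rot: [-180.0, -0.0, 175.8]
contact_force: [0.5, 0.8, -1.3]
gripper_width: 0.0136
```

Request:
step_arm(commands=[[[0,0,0.5],0],[[0,0,0.5],0],[[0,0,0],0],[[0,0,-10],0],[[0,0,-20],0],[[0,0,-30],0],[[0,0,-35],0],[[0,0,-35],0],[[0,0,0],0]], gripper=0.5)

```text
time_s: 21.78
tcp_pos: [0.5741, -0.2516, 0.159]
eef_rot: [-180.0, 0.3, 175.8]
contact_force: [-0.3, -0.5, -0.2]
gripper_width: 0.0437
```

```bash
python3 - <<'E'
from h import *
c=cap('wrist','w8.png'); np.savez('w8.npz',img=c['img'],W=world(c)); print(c['state']['tcp_pos'],c['state']['eef_rot'],c['state']['contact_force'])
E
python3 rack.py w8;python3 go.py .4623 .2838 .079 178.6
```

```text
[ 0.57410624 -0.25158037  0.15898264] [-179.95534941    0.32955501  175.80354769] [-0.32721124 -0.54027179 -0.2415706 ]
rack rect [ 499.6 -208.7] [160.9 236.4] 85.72 23266 0.0265
well floor 606 [252.  39.] [ 418.3 -240.6    5.7] ext [26.7 29.5 13.5] ((419.4441223144531, -240.43032836914062),)
well floor 568 [320. 176.] [ 579.8 -173.9    5.9] ext [27.1 29.2 12.3] ((578.4448852539062, -175.3583221435547),)
wing 621 [333.  28.] [ 426.9 -165.5] [14.8 41. ] 33.6 z 0.0744 hue 111.0 209.0
wing 689 [251. 105.] [ 497.4 -247. ] [39.9 14.3] 45.8 z 0.0745 hue 67.0 197.0
wing 666 [335. 107.] [ 502.3 -170.8] [40.3 14.5] 68.8 z 0.0744 hue 30.0 188.0
wing 641 [254. 185.] [ 570.9 -250.2] [13.1 39.1] 86.0 z 0.0744 hue 15.0 19.0
at [ 0.573  -0.2512  0.1569] [1.8000e+02 1.7000e-01 1.7578e+02] t 21.825 F [-0.6  0.5  0.3] w 0.044
shift(tool mm, no twist) [149.8 525.4  77.9] twist -2.82
```

View pics/w8.png

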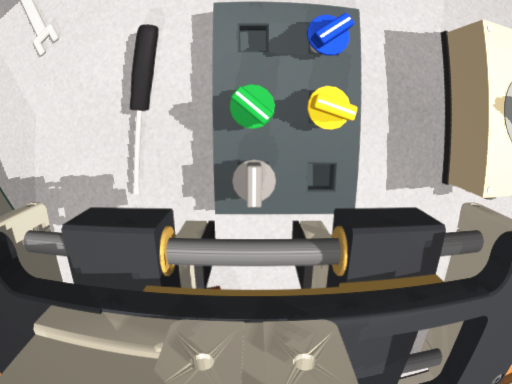

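Request:
step_arm(commands=[[[8,28,0],-0.7],[[10,35,0],-0.7],[[12,42,0],-0.7],[[12,42,0],-0.7],[[12,42,0],0],[[12,42,0],0],[[12,42,0],0],[[12,42,0],0],[[12,42,0],0],[[12,42,0],0],[[12,42,0],0],[[12,42,0],0],[[12,42,0],0],[[0,0,0],0]])

```text
time_s: 23.58
tcp_pos: [0.4385, 0.2802, 0.1541]
eef_rot: [-179.9, -0.1, 178.7]
contact_force: [-1.3, -0.5, 0.4]
gripper_width: 0.0435
```

```bash
python3 go.py .4622 .2838 .079 178.6
```

```text
at [0.4385 0.2802 0.1541] [-1.7993e+02 -7.0000e-02  1.7875e+02] t 23.575 F [-1.3 -0.5  0.4] w 0.0435
shift(tool mm, no twist) [-23.6   4.1  75.1] twist 0.15
```

Request:
step_arm(commands=[[[-8,1.4,0],0.1],[[-8,1.4,0],0],[[-7.6,1.3,0],0],[[0,0,20],0],[[0,0,20],0],[[0,0,17],0],[[0,0,10],0],[[0,0,8],0],[[0,0,0],0]])

```text
time_s: 24.7
tcp_pos: [0.4636, 0.2819, 0.0801]
eef_rot: [-180.0, 0.0, 178.5]
contact_force: [-0.1, 0.9, 0.2]
gripper_width: 0.044
```

Request:
step_arm(commands=[[[0,0,0],0],[[0,0,0],0],[[0,0,0],0],[[0,0,0],0],[[0,0,0],0]], gripper=1)

```text
time_s: 25.32
tcp_pos: [0.4635, 0.2822, 0.0805]
eef_rot: [180.0, 0.0, 178.5]
contact_force: [-0.8, 1.1, 2.4]
gripper_width: 0.0137
```

Request:
step_arm(commands=[[[0,0,2],0],[[0,0,2],0],[[0,0,1],0],[[0,0,0],0],[[0,0,0],-9],[[0,0,0],-9],[[0,0,0],-9],[[0,0,0],-9],[[0,0,0],-8],[[0,0,0],-8],[[0,0,0],0]])

```text
time_s: 26.7
tcp_pos: [0.4632, 0.284, 0.0754]
eef_rot: [179.9, 0.2, -129.4]
contact_force: [-4.8, 7.1, 5.3]
gripper_width: 0.0135
```

Request:
step_arm(commands=[[[-0.3,1,0],0],[[0,0,-4],0],[[0,0,-8],0],[[0,0,-15],0],[[0,0,-20],0],[[0,0,-25],0],[[0,0,-20],0],[[0,0,0],0]])

```text
time_s: 27.7
tcp_pos: [0.4629, 0.2826, 0.1678]
eef_rot: [-180.0, 0.0, -129.5]
contact_force: [0.4, 0.4, -1.5]
gripper_width: 0.0138
```

```bash
python3 go.py .5777 -.1769 .2 175.8; python3 - <<'E'
from h import *
c=cap('wrist','w9.png'); np.savez('w9.npz',img=c['img'],W=world(c)); 
E
```

```text
at [0.4629 0.2826 0.1678] [-1.8000e+02  5.0000e-02 -1.2954e+02] t 27.7 F [ 0.4  0.4 -1.5] w 0.0138
shift(tool mm, no twist) [ 281.3 -381.   -32.2] twist 54.66
```

View pics/w9.png

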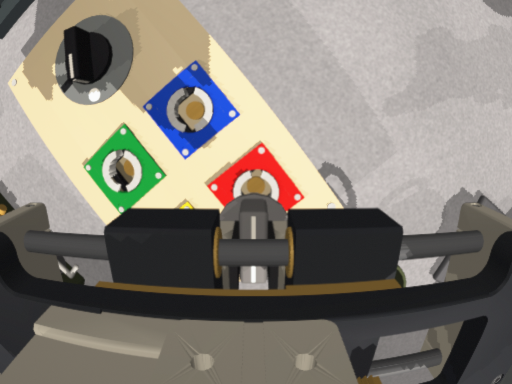

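Request:
step_arm(commands=[[[10,-14,-16],0],[[18,-24,-16],0],[[23,-31,0],0],[[23,-31,0],0],[[23,-31,0],0],[[23,-31,0],0],[[23,-31,0],0],[[23,-31,0],0],[[23,-31,0],0],[[23,-31,0],0],[[23,-31,0],0],[[23,-31,0],0],[[23,-33,0],0],[[0,0,0],9],[[0,0,0],9],[[0,0,0],9],[[0,0,0],9],[[0,0,0],9],[[0,0,0],9.5],[[0,0,0],0]])

```text
time_s: 30.25
tcp_pos: [0.5771, -0.1771, 0.1987]
eef_rot: [-180.0, -0.1, 176.0]
contact_force: [-0.1, -0.2, -1.1]
gripper_width: 0.0137
```

```bash
python3 - <<'E'
from h import *
c=cap('wrist','w10.png'); np.savez('w10.npz',img=c['img'],W=world(c)); 
d=np.load('w9.npz');W=d['W'];Z=W[...,2];img=d['img'];hsv=cv2.cvtColor(img,cv2.COLOR_RGB2HSV);H=hsv[...,0].astype(int)
ok=~np.isnan(Z)
for nm,f in [('green',(H>45)&(H<85)),('blue',(H>105)&(H<128)),('red',(H<7)|(H>172))]:
    m=(f&(hsv[...,1]>120)&(hsv[...,2]>50)&ok&(Z>.08)&(Z<.095)).astype(np.uint8)
    k,l,s,_=cv2.connectedComponentsWithStats(m); i=1+np.argmax(s[1:,4]); p=W[l==i]
    rr=cv2.minAreaRect((p[:,:2]*1000).astype(np.float32)); print(nm,np.round(rr[0],1),np.round(rr[1],1),round(rr[2],2),len(p))
    c0=np.array(rr[0])/1000
    q=W[ok&(Z>.089)&(Z<.094)&(np.hypot(W[...,0]-c0[0],W[...,1]-c0[1])<.026)&(hsv[...,1]<90)]
    if len(q)>50: print('  collar',cv2.minEnclosingCircle((q[:,:2]*1000).astype(np.float32)),len(q))
E
python3 rack.py w10; python3 go.py .5777 -.1769 .055 175.8
```

```text
green [547.  186.6] [63.4 64.3] 88.58 2243
  collar ((546.946533203125, 187.0714569091797), 20.96565055847168) 569
blue [459.3 188.9] [63.6 63.3] 88.72 2968
  collar ((459.5087585449219, 189.1848907470703), 20.531129837036133) 681
red [461.9 284.3] [65.1 64.1] 88.11 2050
  collar ((461.3897705078125, 283.70465087890625), 20.39502716064453) 407
rack rect [ 499.2 -209. ] [160.9 235.3] 85.82 18266 0.0266
well floor 439 [192.  52.] [ 418.6 -243.2    5.8] ext [25.9 28.5 13.1] ((419.58056640625, -242.3070831298828),)
well floor 513 [253. 171.] [ 578.5 -176.6    5.5] ext [28.  31.  12.3] ((577.91650390625, -176.51768493652344),)
wing 540 [254.  39.] [ 426.8 -165.5] [14.8 40.4] 32.9 z 0.0744 hue 112.0 215.0
wing 516 [181. 112.] [ 497.3 -246.8] [40.5 14.8] 44.7 z 0.0744 hue 67.0 202.0
wing 523 [254. 109.] [ 502.2 -170.8] [40.  14.4] 69.3 z 0.0744 hue 29.0 204.0
wing 522 [185. 180.] [ 571.3 -250.3] [15.  39.1] 85.6 z 0.0743 hue 15.0 19.0
at [ 0.5772 -0.177   0.1988] [-1.8000e+02 -7.0000e-02  1.7617e+02] t 30.3 F [ 0.1  0.4 -1.5] w 0.0141
shift(tool mm, no twist) [-5.000e-01  1.000e-01  1.438e+02] twist 0.37
```

View pics/w10.png

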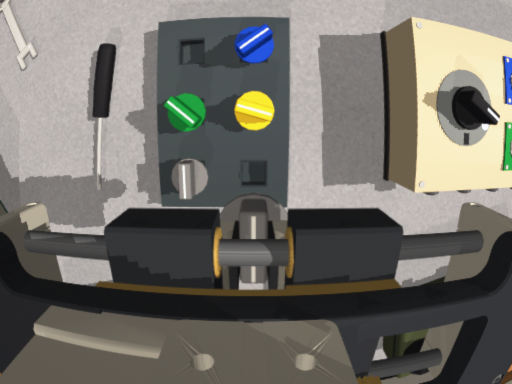

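Request:
step_arm(commands=[[[0,0,25],0.3],[[0,0,30],0],[[0,0,30],0],[[0,0,25],0],[[0,0,20],0],[[0,0,10],0],[[0,0,4],0],[[0,0,0],0],[[0,0,5],0],[[0,0,5],0],[[0,0,5],0],[[0,0,4],0],[[0,0,0],0]])

```text
time_s: 31.92
tcp_pos: [0.5776, -0.1764, 0.0357]
eef_rot: [-180.0, -0.1, 175.7]
contact_force: [-0.2, 0.2, -1.4]
gripper_width: 0.0136
```

Request:
step_arm(commands=[[[0,0,4],0],[[0,0,3],0],[[0,0,1.5],0],[[0,0,0],0]])

```text
time_s: 32.42
tcp_pos: [0.5778, -0.1764, 0.0275]
eef_rot: [-180.0, -0.0, 175.7]
contact_force: [0.1, 0.1, -0.9]
gripper_width: 0.0132
```

Request:
step_arm(commands=[[[0,0,0],0],[[0,0,0],0],[[0,0,0],0],[[0,0,-10],0],[[0,0,-20],0],[[0,0,-30],0],[[0,0,-35],0],[[0,0,-35],0],[[0,0,0],0]], gripper=0.5)

```text
time_s: 33.55
tcp_pos: [0.58, -0.1767, 0.1619]
eef_rot: [-180.0, 0.4, 175.7]
contact_force: [-0.3, -0.3, -0.4]
gripper_width: 0.0438
```

```bash
python3 - <<'E'
from h import *
c=cap('wrist','w11.png'); np.savez('w11.npz',img=c['img'],W=world(c)); print(c['state']['tcp_pos'],c['state']['eef_rot'])
E
python3 rack.py w11
```

```text
[ 0.5799577  -0.17674902  0.16187248] [-179.98822658    0.38165117  175.71287803]
rack rect [ 498.9 -208.9] [161.1 235.5] 85.7 22058 0.0266
well floor 537 [184.  42.] [ 418.2 -243.5    5.9] ext [26.3 28.6 12.8] ((419.8173828125, -242.32725524902344),)
wing 677 [252.  25.] [ 427.2 -165.7] [14.7 40.2] 32.9 z 0.0744 hue 113.0 216.0
wing 654 [171. 107.] [ 497.6 -246.6] [39.6 14.8] 45.4 z 0.0744 hue 67.0 203.0
wing 686 [253. 104.] [ 502.4 -170.8] [40.4 14.5] 69.6 z 0.0744 hue 29.0 204.0
wing 634 [253. 183.] [ 575.5 -176.1] [13.3 39.5] 85.8 z 0.0743 hue 15.0 19.0
wing 642 [176. 185.] [ 571.1 -250.3] [14.6 39.2] 86.2 z 0.0742 hue 15.0 19.0
```

View pics/w11.png

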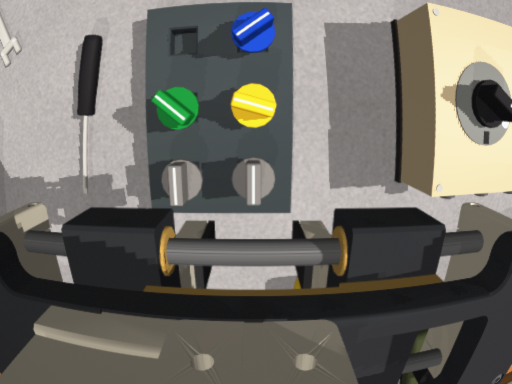

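```bash
python3 go.py .5032 -.171 .0265 -110.8
```

```text
at [ 0.5788 -0.1765  0.1598] [179.98   0.21 175.69] t 33.6 F [ 0.7  0.  -0.4] w 0.044
shift(tool mm, no twist) [ 75.8  -0.2 133.3] twist -73.51
```

Request:
step_arm(commands=[[[25,0,0],0],[[25,0,0],0],[[25,0,0],0],[[0,0,0],-10.5],[[0,0,0],-10.5],[[0,0,0],-10.5],[[0,0,0],-10.5],[[0,0,0],-10.5],[[0,0,0],-10.5],[[0,0,0],-10.5],[[0,0,0],0]], gripper=0.62)

```text
time_s: 34.98
tcp_pos: [0.5025, -0.1708, 0.1571]
eef_rot: [179.9, -0.0, -110.9]
contact_force: [-0.4, -0.1, 0.3]
gripper_width: 0.0333
```

```bash
python3 go.py .5032 -.171 .0265 -110.6
```

```text
at [ 0.5025 -0.1708  0.1571] [ 1.7993e+02 -2.0000e-02 -1.1089e+02] t 34.975 F [-0.4 -0.1  0.3] w 0.0333
shift(tool mm, no twist) [ -0.   -0.7 130.6] twist -0.29
```

Request:
step_arm(commands=[[[0,-0.5,20],0],[[0,0,30],0],[[0,0,25],0],[[0,0,20],0],[[0,0,15],0],[[0,0,10],0],[[0,0,6],0],[[0,0,4.6],0],[[0,0,0],0]])

```text
time_s: 36.1
tcp_pos: [0.5036, -0.171, 0.0271]
eef_rot: [-180.0, 0.0, -110.8]
contact_force: [-0.3, -0.2, -0.5]
gripper_width: 0.0333
```

Request:
step_arm(commands=[[[0,0,0],0],[[0,0,0],0],[[0,0,0],0],[[0,0,0],0],[[0,0,0],0]], gripper=1)

```text
time_s: 36.72
tcp_pos: [0.5035, -0.1709, 0.0271]
eef_rot: [180.0, -0.0, -110.8]
contact_force: [-1.1, -0.2, 2.5]
gripper_width: 0.014
```

Request:
step_arm(commands=[[[0,0,-8],0],[[0,0,-20],0],[[0,0,-30],0],[[0,0,-35],0],[[0,0,-35],0],[[0,0,-20],0],[[0,0,0],0]])

```text
time_s: 37.6
tcp_pos: [0.5047, -0.171, 0.177]
eef_rot: [-179.8, 0.1, -110.8]
contact_force: [-0.0, -0.1, -1.7]
gripper_width: 0.0137
```

```bash
cat > held.py <<'E'
from h import *
c=cap('wrist',sys.argv[1]+'.png');W=world(c); np.savez(sys.argv[1]+'.npz',img=c['img'],W=W); s=c['state']
M=R.from_euler('xyz',s['eef_rot'],degrees=True).as_matrix(); P=(W-s['tcp_pos'])@M*1000
t=(abs(P[...,0])<26)&(abs(P[...,1])<12)&(P[...,2]<-40)&(P[...,2]>-56)
near=(P[...,0]>-30)&(P[...,0]<30)&(abs(P[...,1])<30)
v,u=np.where(t); z=np.median(P[t][:,2]); 
q=P[t&(abs(P[...,2]-z)<1.5)]; print('wing top z',z.round(1),'x range',np.percentile(q[:,0],[0.5,99.5]).round(1),'y',np.percentile(q[:,1],[1,99]).round(1),len(q))
fl=near&(abs(P[...,2]+z*0-(z+26))<2.5)&(P[...,0]>10)
q=P[fl]; 
if len(q)>10:
    print('flange xmax',np.percentile(q[:,0],99).round(1),'ymin/max',q[:,1].min().round(1),q[:,1].max().round(1),'n',len(q), cv2.minEnclosingCircle(q[:,:2].astype(np.float32)))
print(s['tcp_pos'].round(4),s['eef_rot'].round(2))
E
python3 held.py w12; python3 go.py .5498 .2818 .175 -129.35
```

```text
wing top z -47.1 x range [-19.  20.] y [-9.2  7.5] 1179
flange xmax 22.0 ymin/max -19.8 18.0 n 639 ((10.317140579223633, -0.8870010375976562), 18.86815071105957)
[ 0.5047 -0.171   0.177 ] [-1.7979e+02  8.0000e-02 -1.1081e+02]
at [ 0.5037 -0.1709  0.1755] [-1.7993e+02  5.0000e-02 -1.1083e+02] t 37.65 F [ 0.8 -0.  -1.5] w 0.0136
shift(tool mm, no twist) [-439.5  117.9    0.5] twist 18.52
```

View pics/w12.png

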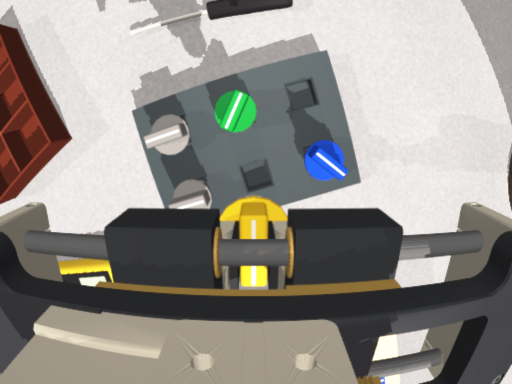

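Request:
step_arm(commands=[[[-15,4,0],0],[[-25,6.7,0],0],[[-33,8.9,0],0],[[-33,8.9,0],0],[[-33,8.9,0],0],[[-33,8.9,0],0],[[-33,8.9,0],0],[[-33,8.9,0],0],[[-33,8.9,0],0],[[-33,8.9,0],0],[[-33,8.9,0],0],[[-33,8.9,0],0],[[-33,8.9,0],0],[[-30,8,0],0],[[-20,5,0],0],[[-19.5,4,0],0],[[0,0,0],9.2],[[0,0,0],9.3],[[0,0,0],0]])

```text
time_s: 40.02
tcp_pos: [0.5542, 0.3153, 0.175]
eef_rot: [180.0, -0.0, -129.3]
contact_force: [0.4, -0.3, -1.2]
gripper_width: 0.0137
```

```bash
python3 held.py w13; python3 go.py .5498 .2818 .105 -129.35
```

```text
wing top z -47.1 x range [-19.2  20. ] y [-8.4  7.2] 1200
flange xmax 21.8 ymin/max -19.4 18.2 n 625 ((10.331579208374023, -0.5682382583618164), 18.78607749938965)
[0.5542 0.3153 0.175 ] [ 1.8000e+02 -1.0000e-02 -1.2928e+02]
at [0.5542 0.3153 0.175 ] [ 1.8000e+02 -1.0000e-02 -1.2914e+02] t 40.075 F [-0.9  0.2 -1.6] w 0.0133
shift(tool mm, no twist) [ 28.7 -17.7  70. ] twist 0.21
```

View pics/w13.png

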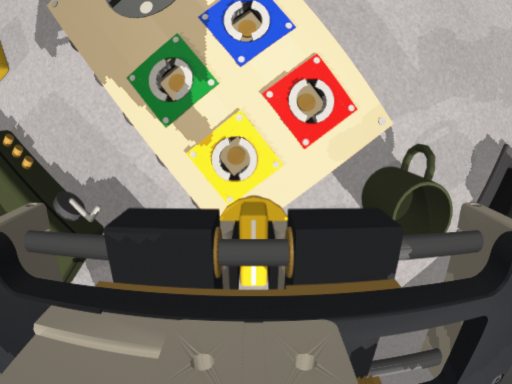

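```bash
cat > ways.py <<'E'
from h import *
d=np.load(sys.argv[1]+'.npz');W=d['W'];Z=W[...,2];img=d['img'];hsv=cv2.cvtColor(img,cv2.COLOR_RGB2HSV);H=hsv[...,0].astype(int)
ok=~np.isnan(Z); ob={}
L={'red':(-44,105),'yellow':(44,105),'blue':(-44,10),'green':(44,10)}
for nm,f in [('green',(H>45)&(H<85)),('blue',(H>105)&(H<128)),('red',(H<7)|(H>172)),('yellow',(H>22)&(H<34))]:
    m=(f&(hsv[...,1]>(170 if nm=='yellow' else 120))&(hsv[...,2]>50)&ok&(Z>.08)&(Z<.095)&(W[...,1]>.1)).astype(np.uint8)
    k,l,s,_=cv2.connectedComponentsWithStats(m)
    if k<2: continue
    i=1+np.argmax(s[1:,4]); p=W[l==i]
    rr=cv2.minAreaRect((p[:,:2]*1000).astype(np.float32)); c0=np.array(rr[0])/1000
    q=W[ok&(Z>.089)&(Z<.094)&(np.hypot(W[...,0]-c0[0],W[...,1]-c0[1])<.026)&(hsv[...,1]<90)]
    print(nm,np.round(rr[0],1),np.round(rr[1],1),round(rr[2],2),len(p),end=' ')
    ob[nm]=rr[0]
    if len(q)>50:
        cc=cv2.minEnclosingCircle((q[:,:2]*1000).astype(np.float32)); print('collar',np.round(cc[0],1),round(cc[1],1),len(q)); 
        if abs(cc[1]-20.7)<.8: ob[nm]=(np.array(cc[0])+np.array(rr[0]))/2 if abs(np.subtract(cc[0],rr[0])).max()<1.5 else cc[0]
    else: print()
A=np.array([L[k] for k in ob],float);B=np.array([ob[k] for k in ob])
ca,cb=A.mean(0),B.mean(0); a=A-ca;b=B-cb
th=np.arctan2((a[:,0]*b[:,1]-a[:,1]*b[:,0]).sum(),(a*b).sum()); Q=np.array([[np.cos(th),-np.sin(th)],[np.sin(th),np.cos(th)]])
o=cb-Q@ca; print('yaw',np.degrees(th).round(2),'o',o.round(1),'res',(b-a@Q.T).round(1).tolist())
for k in L: print(k,(o+Q@L[k]).round(1))
print('knob',(o+Q@[0,-98]).round(1))
E
python3 ways.py w13; python3 ways.py w9
```

```text
green [547.6 186.9] [64.1 63.5] 89.06 2612 collar [547.1 186.6] 21.0 627
blue [459.5 188.6] [64.9 63.5] 88.72 2154 collar [459.8 188.9] 21.0 616
red [461.4 284. ] [65. 65.] 88.68 2985 collar [462.2 283.7] 20.7 666
yellow [549.8 281.5] [63.6 63.4] 88.74 2780 collar [549.7 281.7] 20.4 655
yaw -1.37 o [503.2 177.8] res [[-0.2, 0.1], [0.2, -0.1], [0.0, 0.1], [-0.0, -0.1]]
red [461.8 283.8]
yellow [549.7 281.7]
blue [459.5 188.8]
green [547.5 186.7]
knob [500.9  79.8]
green [547.  186.6] [63.4 64.3] 88.58 2243 collar [546.9 187.1] 21.0 569
blue [459.3 188.9] [63.6 63.3] 88.72 2968 collar [459.5 189.2] 20.5 681
red [461.9 284.3] [65.1 64.1] 88.11 2050 collar [461.4 283.7] 20.4 407
yellow [520.4 252.5] [ 6. 12.] 51.29 40 
yaw -1.34 o [495.8 170.6] res [[7.0, 7.2], [7.4, 7.4], [7.4, 7.4], [-21.8, -22.0]]
red [454.2 276.6]
yellow [542.2 274.6]
blue [452.  181.7]
green [540.  179.6]
knob [493.5  72.6]
```

Request:
step_arm(commands=[[[14,-9,10],0.2],[[14.7,-8.5,15],0],[[0,0,15],0],[[0,0,12],0],[[0,0,0],0],[[0,0,0],0]])

```text
time_s: 40.83
tcp_pos: [0.5497, 0.2825, 0.1233]
eef_rot: [-180.0, 0.0, -129.5]
contact_force: [0.6, -0.5, -1.9]
gripper_width: 0.0139
```

```bash
python3 go.py .5497 .2821 .0885 -129.4
```

```text
at [0.5497 0.2825 0.1233] [-1.7998e+02  2.0000e-02 -1.2947e+02] t 40.825 F [ 0.6 -0.5 -1.9] w 0.0139
shift(tool mm, no twist) [ 0.3 -0.2 34.8] twist -0.07
```

Request:
step_arm(commands=[[[0.2,-0.2,6],0],[[0,0,5],0],[[0,0,4],0],[[0,0,4],0],[[0,0,4],0],[[0,0,4],0],[[0,0,4],0],[[0,0,0],0]])

```text
time_s: 41.82
tcp_pos: [0.5492, 0.2816, 0.0916]
eef_rot: [180.0, -0.0, -129.5]
contact_force: [-0.4, -0.0, -1.2]
gripper_width: 0.0137
```

Request:
step_arm(commands=[[[0,0,3],0],[[0,0,3],0],[[0,0,3],0],[[0,0,3],0],[[0,0,2],0],[[0,0,2],0],[[0,0,0],0]])

```text
time_s: 42.7
tcp_pos: [0.5495, 0.2818, 0.0762]
eef_rot: [-180.0, 0.0, -129.5]
contact_force: [-1.4, 0.1, 4.9]
gripper_width: 0.0135
```

Request:
step_arm(commands=[[[0,0,1],0],[[0,0,0],9],[[0,0,0],9],[[0,0,0],9],[[0,0,0],9],[[0,0,0],8],[[0,0,0],8],[[0,0,0],0]])

```text
time_s: 43.7
tcp_pos: [0.5502, 0.2821, 0.0755]
eef_rot: [180.0, 0.1, 178.5]
contact_force: [0.6, -0.2, 4.9]
gripper_width: 0.0135
```

Let it rise 5 mm, then release.

Request:
step_arm(commands=[[[0,0,-2],0],[[0,0,-2],0],[[0,0,-1],0],[[0,0,0],0]])

```text
time_s: 44.2
tcp_pos: [0.5495, 0.282, 0.0801]
eef_rot: [180.0, 0.0, 178.5]
contact_force: [2.6, 0.9, 3.7]
gripper_width: 0.0142
```

Request:
step_arm(commands=[[[0,0,0],0],[[0,0,0],0],[[0,0,0],0],[[0,0,-15],0],[[0,0,-25],0],[[0,0,-30],0],[[0,0,-25],0],[[0,0,0],0]], gripper=0.6)

```text
time_s: 45.2
tcp_pos: [0.5505, 0.2826, 0.1784]
eef_rot: [179.8, 0.2, 178.5]
contact_force: [-0.0, -0.2, 0.5]
gripper_width: 0.0353
```

```bash
cat > heads.py <<'E'
from h import *
c=cap('wrist',sys.argv[1]+'.png');W=world(c); np.savez(sys.argv[1]+'.npz',img=c['img'],W=W); s=c['state']
print(s['tcp_pos'].round(4),s['eef_rot'].round(2),s['time_s'])
Z=W[...,2]; m=((Z>.112)&(Z<.14)&(W[...,1]>0)&(W[...,1]<.35)).astype(np.uint8)
k,l,st,cc=cv2.connectedComponentsWithStats(m); hsv=cv2.cvtColor(c['img'],cv2.COLOR_RGB2HSV)
for i in range(1,k):
    if st[i,4]>60: p=W[l==i]; zt=np.percentile(p[:,2],95); q=p[p[:,2]>zt-.004]; rr=cv2.minAreaRect((q[:,:2]*1000).astype(np.float32)); print('head',cc[i].round(),np.round(rr[0],1),np.round(rr[1],1),round(rr[2],1),'top',np.median(q[:,2]).round(4),'hue',np.median(hsv[...,0][l==i]))
E
python3 heads.py w14
```

```text
[0.5505 0.2826 0.1784] [179.82   0.21 178.5 ] 45.2
head [ 45. 152.] [500.2  80.5] [51.2 14.8] 60.0 top 0.1234 hue 150.0
head [253. 196.] [549.3 283.1] [13.3 40.1] 88.6 top 0.128 hue 28.0
```

View pics/w14.png

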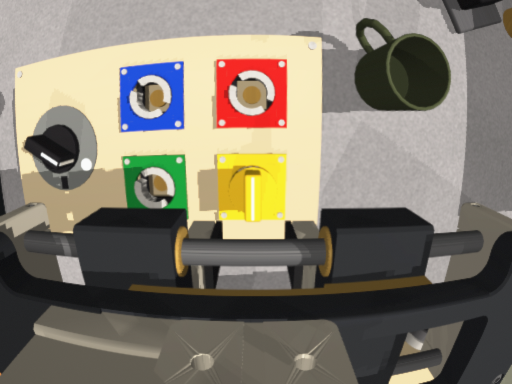

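```bash
python3 go.py .498 -.246 .16 -134.6
```

```text
at [0.5498 0.2821 0.1768] [1.7989e+02 1.0000e-01 1.7848e+02] t 45.25 F [-0.2 -0.5 -0.3] w 0.0351
shift(tool mm, no twist) [  37.8 -529.3   16.8] twist -46.92
```

Request:
step_arm(commands=[[[1,-15,0],0],[[2,-25,0],0],[[3,-40,0],0],[[3,-40,0],0],[[3,-40,0],0],[[3,-40,0],0],[[3,-40,0],0],[[3,-40,0],0],[[3,-40,0],0],[[3,-40,0],0],[[3,-40,0],0],[[3,-40,0],0],[[3,-40,0],0],[[3,-30,0],0],[[2,-20,0],0],[[0,0,4],-10],[[0,0,4],-10],[[0,0,4],-10],[[0,0,4],-10],[[0,0,0],-7]])

```text
time_s: 47.75
tcp_pos: [0.4924, -0.2477, 0.1583]
eef_rot: [179.9, -0.1, -134.3]
contact_force: [-0.4, -0.3, -0.4]
gripper_width: 0.0351
```

```bash
cat > look.py <<'E'
from h import *
from rack import rackfit
c=cap('wrist',sys.argv[1]+'.png'); W=world(c); np.savez(sys.argv[1]+'.npz',img=c['img'],W=W); print(c['state']['tcp_pos'].round(4),c['state']['eef_rot'].round(2)); rackfit(W,c['img'])
E
python3 look.py w15;python3 go.py .498 -.246 .0265 -134.6
```

```text
[ 0.4924 -0.2477  0.1583] [ 1.7991e+02 -6.0000e-02 -1.3429e+02]
rack rect [ 486.8 -207.7] [161.  210.1] 85.72 14060 0.0265
well floor 653 [304. 139.] [ 420.9 -238.4    5.7] ext [30.  29.2 12.9] ((421.4658203125, -239.4189910888672),)
wing 655 [251. 193.] [ 496.7 -247.2] [39.4 14. ] 45.6 z 0.0743 hue 67.0 203.0
wing 521 [357. 201.] [ 426.9 -166.1] [14.6 40.1] 32.7 z 0.0743 hue 112.0 206.0
at [ 0.4926 -0.2477  0.1585] [ 1.7993e+02 -5.0000e-02 -1.3400e+02] t 47.8 F [-0.4 -0.4 -0.4] w 0.0353
shift(tool mm, no twist) [ -5.   -2.7 132. ] twist 0.6
```

View pics/w15.png

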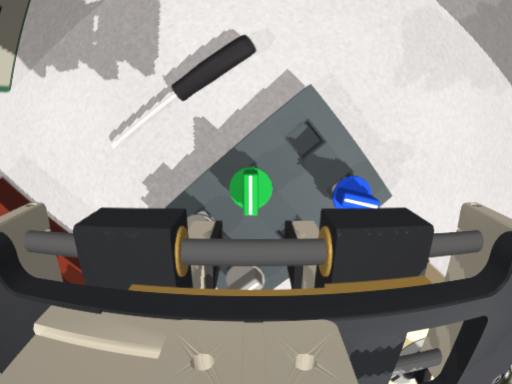

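Request:
step_arm(commands=[[[-3.8,-2.9,20],0.3],[[0,0,30],0],[[0,0,25],0],[[0,0,22],0],[[0,0,15],0],[[0,0,10],0],[[0,0,6],0],[[0,0,4],0],[[0,0,0],0]])

```text
time_s: 48.92
tcp_pos: [0.4992, -0.2463, 0.0272]
eef_rot: [-180.0, 0.0, -134.8]
contact_force: [-0.8, -0.3, 0.7]
gripper_width: 0.0349
```

Request:
step_arm(commands=[[[0,0,0],0],[[0,0,0],0],[[0,0,0],0],[[0,0,0],0],[[0,0,0],0]], gripper=1)

```text
time_s: 49.55
tcp_pos: [0.4992, -0.2463, 0.0272]
eef_rot: [-180.0, 0.0, -134.8]
contact_force: [-0.2, 2.1, 1.5]
gripper_width: 0.0137
```

Request:
step_arm(commands=[[[0,0,-8],0],[[0,0,-20],0],[[0,0,-30],0],[[0,0,-35],0],[[0,0,-35],0],[[0,0,-22],0],[[0,0,0],0]])

```text
time_s: 50.42
tcp_pos: [0.5002, -0.2465, 0.1792]
eef_rot: [-179.8, 0.1, -134.8]
contact_force: [0.2, -0.4, -1.7]
gripper_width: 0.0136
```

```bash
python3 held.py w16; python3 go.py .5475 .1867 .177 -129.4
```

```text
wing top z -47.1 x range [-17.5  21.8] y [-8.7  7.3] 1217
flange xmax 23.5 ymin/max -19.5 18.3 n 732 ((10.745471000671387, -0.5585722923278809), 18.90624237060547)
[ 0.5002 -0.2465  0.1792] [-1.7981e+02  1.3000e-01 -1.3481e+02]
at [ 0.4992 -0.2462  0.1776] [-1.7994e+02  7.0000e-02 -1.3483e+02] t 50.475 F [ 0.1  0.5 -0.7] w 0.0142
shift(tool mm, no twist) [-341.1  271.     0.6] twist -5.43
```

```bash
python3 go.py .5485 .188 .177 -129.4
```

```text
at [ 0.4992 -0.2462  0.1776] [-1.7994e+02  7.0000e-02 -1.3483e+02] t 50.475 F [ 0.1  0.5 -0.7] w 0.0142
shift(tool mm, no twist) [-342.7  271.2    0.6] twist -5.43
```

Request:
step_arm(commands=[[[-12,9,0],0],[[-22,17,0],0],[[-28,22,0],0],[[-28,22,0],0],[[-28,22,0],0],[[-28,22,0],0],[[-28,22,0],0],[[-28,22,0],0],[[-28,22,0],0],[[-28,22,0],0],[[-28,22,0],0],[[-28,22,0],0],[[-20,18,0],0],[[-10,10,0],-2.5],[[0,0,0],-2.7],[[0,0,0],0],[[0,0,0],0]])

```text
time_s: 52.6
tcp_pos: [0.5469, 0.1905, 0.1768]
eef_rot: [180.0, -0.0, -129.7]
contact_force: [0.3, 0.4, -0.1]
gripper_width: 0.014
```

```bash
python3 go.py .5485 .188 .125 -129.4; python3 held.py w17; python3 ways.py w17
```

```text
at [0.5469 0.1905 0.1768] [ 1.7999e+02 -3.0000e-02 -1.2966e+02] t 52.6 F [ 0.3  0.4 -0.1] w 0.014
shift(tool mm, no twist) [ 1.  -2.8 51.8] twist -0.26
wing top z -47.1 x range [-17.5  21.6] y [-8.4  7.7] 1217
flange xmax 23.5 ymin/max -19.5 18.2 n 740 ((11.104753494262695, -0.6518688201904297), 18.919282913208008)
[0.5469 0.1905 0.1768] [ 1.7999e+02 -3.0000e-02 -1.2966e+02]
green [547.5 186.4] [62.9 63.4] 88.27 1888 collar [546.8 186.6] 20.5 439
blue [459.5 188.9] [63.5 63.4] 88.58 2734 collar [459.8 189.3] 20.8 642
red [461.6 283.6] [65.1 64.7] 88.67 1389 collar [460.6 283.1] 20.7 317
yaw -1.23 o [503.1 177.7] res [[-0.1, -0.2], [0.3, 0.5], [-0.2, -0.2]]
red [461.3 283.6]
yellow [549.3 281.7]
blue [459.3 188.6]
green [547.3 186.7]
knob [501.   79.7]
```

View pics/w17.png

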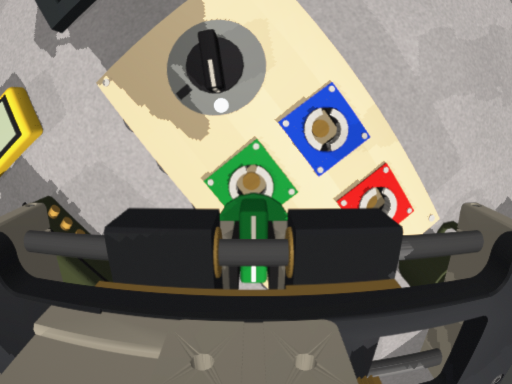

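Good, the green carrier sits just behind its way. I centre and go down to the collar.

Request:
step_arm(commands=[[[1,-2.8,15],-0.2],[[0,0,20],0],[[0,0,15],0],[[0,0,2],0],[[0,0,0],0]])

```text
time_s: 53.28
tcp_pos: [0.549, 0.1883, 0.1252]
eef_rot: [-180.0, -0.0, -129.4]
contact_force: [0.1, -0.4, -0.3]
gripper_width: 0.0136
```

```bash
python3 go.py .5485 .188 .092 -129.4
```

```text
at [0.549  0.1883 0.1252] [-179.99   -0.   -129.41] t 53.275 F [ 0.1 -0.4 -0.3] w 0.0136
shift(tool mm, no twist) [ 0.5  0.2 33.2] twist -0.01
```

Request:
step_arm(commands=[[[0.3,0.1,6],0],[[0,0,5],0],[[0,0,4],0],[[0,0,4],0],[[0,0,4],0],[[0,0,4],0],[[0,0,4],0],[[0,0,2],0],[[0,0,0],0]])

```text
time_s: 54.4
tcp_pos: [0.5484, 0.1881, 0.0919]
eef_rot: [180.0, -0.0, -129.4]
contact_force: [0.1, -0.1, -2.1]
gripper_width: 0.0138
```

Request:
step_arm(commands=[[[0,0,3],0],[[0,0,3],0],[[0,0,3],0],[[0,0,3],0],[[0,0,2],0],[[0,0,2],0],[[0,0,0.5],0],[[0,0,0],0]])

```text
time_s: 55.4
tcp_pos: [0.5486, 0.1882, 0.0757]
eef_rot: [-180.0, 0.0, -129.4]
contact_force: [-2.1, 0.2, 4.6]
gripper_width: 0.0138
```

Request:
step_arm(commands=[[[0,0,0.5],0],[[0,-0.24,0],9],[[0,-0.24,0],9],[[0,-0.24,0],9],[[0,-0.24,0],9],[[0,-0.24,0],8],[[0,-0.24,0],8],[[0,0,0],0]])

```text
time_s: 56.4
tcp_pos: [0.55, 0.1871, 0.0757]
eef_rot: [180.0, 0.1, 178.5]
contact_force: [0.2, -0.5, 4.8]
gripper_width: 0.0139
```

Request:
step_arm(commands=[[[0,0,-2],0],[[0,0,-2],0],[[0,0,-1],0],[[0,0,0],0]])

```text
time_s: 56.9
tcp_pos: [0.5496, 0.1871, 0.0803]
eef_rot: [180.0, 0.0, 178.6]
contact_force: [2.8, -0.4, 4.0]
gripper_width: 0.0135
```

Request:
step_arm(commands=[[[0,0,0],0],[[0,0,0],0],[[0,0,0],0],[[0,0,-15],0],[[0,0,-25],0],[[0,0,-30],0],[[0,0,-25],0],[[0,0,0],0]], gripper=0.6)

```text
time_s: 57.9
tcp_pos: [0.5504, 0.1876, 0.1784]
eef_rot: [179.8, 0.2, 178.6]
contact_force: [-0.6, -0.4, -1.4]
gripper_width: 0.0347
```

```bash
python3 heads.py w18; python3 go.py .427 -.1658 .16 -57.2
```

```text
[0.5504 0.1876 0.1784] [179.84   0.24 178.6 ] 57.9
head [127. 144.] [501.1  80.4] [51.3 14.9] 59.6 top 0.1234 hue 150.0
head [253. 194.] [547.5 188.3] [13.2 39.6] 88.2 top 0.1281 hue 67.0
head [362. 189.] [545.1 282.1] [14.8 31.7] 87.3 top 0.1279 hue 27.0
at [0.5495 0.1873 0.1767] [1.7990e+02 1.2000e-01 1.7858e+02] t 57.95 F [-0.3 -0.4 -1.3] w 0.0351
shift(tool mm, no twist) [ 113.8 -356.    16.7] twist -124.22
```

View pics/w18.png

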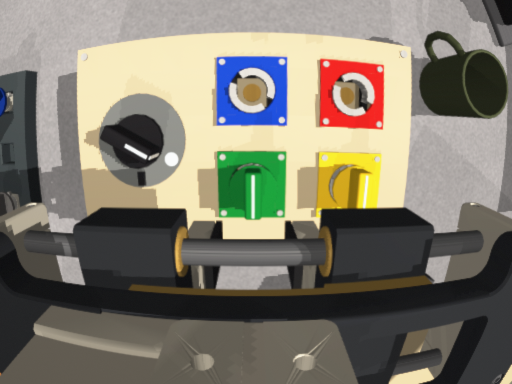

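Request:
step_arm(commands=[[[5,-16,0],-10],[[0,0,0],-10],[[0,0,0],-10],[[0,0,0],-10],[[0,0,0],-10],[[0,0,0],-10],[[0,0,0],-10],[[0,0,0],-10],[[0,0,0],-10],[[0,0,0],-10],[[0,0,0],-10],[[0,0,0],-10],[[0,0,0],-4.2],[[0,0,0],0]])

```text
time_s: 59.7
tcp_pos: [0.5432, 0.1708, 0.1744]
eef_rot: [179.9, 0.0, -57.3]
contact_force: [0.2, 0.1, -0.4]
gripper_width: 0.035
```

```bash
python3 go.py .427 -.1658 .16 -57.2
```

```text
at [0.5432 0.1708 0.1744] [ 1.7992e+02  1.0000e-02 -5.7260e+01] t 59.7 F [ 0.2  0.1 -0.4] w 0.035
shift(tool mm, no twist) [220.2 279.8  14.4] twist -0.06
```

Request:
step_arm(commands=[[[12,15,0],0],[[20,25.8,0],0],[[22,28,0],0],[[22,28,0],0],[[22,28,0],0],[[22,28,0],0],[[22,28,0],0],[[22,28,0],0],[[22,28,0],0],[[20,25,7],0],[[14,18,7],0],[[0,0,0],0]])

```text
time_s: 61.2
tcp_pos: [0.4258, -0.1668, 0.1605]
eef_rot: [179.9, 0.0, -57.4]
contact_force: [-0.4, 0.4, 0.1]
gripper_width: 0.0353
```

```bash
python3 look.py w19;python3 go.py .427 -.1658 .0265 -57.2
```

```text
[ 0.4258 -0.1668  0.1605] [ 1.7994e+02  5.0000e-02 -5.7440e+01]
rack rect [ 499.9 -208.8] [161.1 236.4] 85.93 23839 0.0265
well floor 688 [238.  83.] [ 498.1 -247.     5.6] ext [30.4 30.7 12.7] ((497.43218994140625, -246.58184814453125),)
well floor 660 [293. 125.] [ 420.7 -241.3    5.7] ext [29.8 30.6 12.2] ((420.95556640625, -240.93734741210938),)
well floor 608 [197. 139.] [ 504.1 -169.4    5.7] ext [28.8 29.  12.6] ((503.2336120605469, -170.2955322265625),)
wing 608 [171.  35.] [ 571.5 -250.4] [14.5 40.3] 85.4 z 0.0744 hue 15.0 18.0
wing 598 [127. 100.] [ 575.5 -176.4] [14.8 39.6] 84.5 z 0.0743 hue 15.0 18.0
wing 633 [253. 190.] [ 426.6 -166.2] [13.2 40.2] 32.2 z 0.0744 hue 111.0 212.0
at [ 0.4266 -0.1662  0.1609] [ 1.7997e+02  2.0000e-02 -5.7390e+01] t 61.25 F [0.  0.3 0.1] w 0.0353
shift(tool mm, no twist) [-1.000e-01 -6.000e-01  1.344e+02] twist -0.19
```

View pics/w19.png

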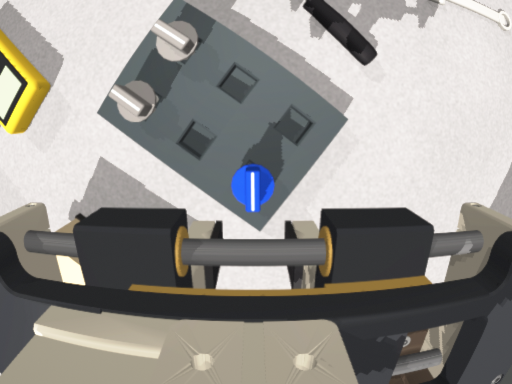

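Request:
step_arm(commands=[[[0,0,20],0],[[0,0,30],0],[[0,0,25],0],[[0,0,24],0],[[0,0,15],0],[[0,0,10],0],[[0,0,6],0],[[0,0,4],0],[[0,0,0],0]])

```text
time_s: 62.38
tcp_pos: [0.4277, -0.1654, 0.0272]
eef_rot: [-180.0, -0.0, -57.2]
contact_force: [-0.1, -0.6, -0.6]
gripper_width: 0.0349
```

Request:
step_arm(commands=[[[0,0,0],0],[[0,0,0],0],[[0,0,0],0],[[0,0,0],0],[[0,0,0],0]], gripper=1)

```text
time_s: 63.0
tcp_pos: [0.4276, -0.1654, 0.0271]
eef_rot: [180.0, 0.0, -57.2]
contact_force: [-0.2, 0.5, 0.2]
gripper_width: 0.0139
```

Request:
step_arm(commands=[[[0,0,-8],0],[[0,0,-20],0],[[0,0,-30],0],[[0,0,-35],0],[[0,0,-35],0],[[0,0,-22],0],[[0,0,0],0],[[0,0,0],10],[[0,0,0],10],[[0,0,0],10],[[0,0,0],10],[[0,0,0],10],[[0,0,0],10],[[0,0,0],10],[[0,0,0],2],[[0,0,0],0]])

```text
time_s: 65.0
tcp_pos: [0.4273, -0.1654, 0.1765]
eef_rot: [180.0, -0.0, -129.1]
contact_force: [0.6, -0.7, -0.8]
gripper_width: 0.014
```

```bash
python3 held.py w20; python3 go.py .4595 .1888 .177 -129.4
```

```text
wing top z -47.2 x range [-20.6  18.5] y [-8.4  7.2] 1169
flange xmax 20.4 ymin/max -18.3 17.2 n 523 ((10.562911987304688, -0.5743722915649414), 17.744497299194336)
[ 0.4273 -0.1654  0.1765] [ 1.7996e+02 -3.0000e-02 -1.2906e+02]
at [ 0.4274 -0.1654  0.1767] [ 1.7997e+02 -2.0000e-02 -1.2905e+02] t 65.05 F [ 1.   0.  -0.7] w 0.0138
shift(tool mm, no twist) [-295.3  198.2   -0.3] twist 0.35
```

View pics/w20.png

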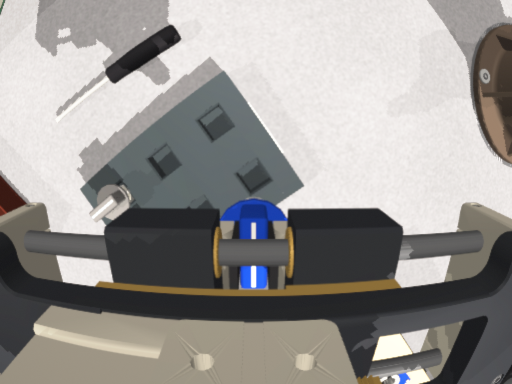

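Request:
step_arm(commands=[[[-12,8,0],0.3],[[-20,13.5,0],0],[[-26,17.5,0],0],[[-26,17.5,0],0],[[-26,17.5,0],0],[[-26,17.5,0],0],[[-26,17.5,0],0],[[-26,17.5,0],0],[[-26,17.5,0],0],[[-26,17.5,0],0],[[-26,17.5,0],0],[[-18,12,0],0],[[-9,6,0],0],[[0,0,0],0],[[0,0,0],0]])

```text
time_s: 66.92
tcp_pos: [0.4618, 0.1852, 0.177]
eef_rot: [180.0, -0.0, -129.5]
contact_force: [-0.1, -0.3, -1.0]
gripper_width: 0.0135
```

```bash
python3 held.py w21; python3 ways.py w21;  python3 go.py .4586 .1878 .125 -129.4
```

```text
wing top z -47.1 x range [-20.6  18.4] y [-8.9  7.7] 1168
flange xmax 20.6 ymin/max -18.5 17.2 n 544 ((10.53033447265625, -0.6685409545898438), 17.844743728637695)
[0.4618 0.1852 0.177 ] [ 1.7999e+02 -3.0000e-02 -1.2953e+02]
green [518.8 158.2] [ 7.4 15.3] 51.15 50 
blue [459.4 189.3] [64.3 63.2] 88.4 1938 collar [458.6 188.9] 20.6 463
yellow [524.3 274.9] [ 3.9 12.1] 65.48 18 
yaw -3.61 o [483.5 166.7] res [[-9.2, -15.8], [18.9, 9.6], [-9.7, 6.1]]
red [446.1 274.3]
yellow [534.  268.7]
blue [440.2 179.5]
green [528.  173.9]
knob [477.3  68.9]
at [0.4619 0.1852 0.1771] [ 1.8000e+02 -1.0000e-02 -1.2954e+02] t 66.975 F [ 1.  -0.3 -0.6] w 0.0137
shift(tool mm, no twist) [ 0.1  4.2 52.1] twist -0.14
```

View pics/w21.png

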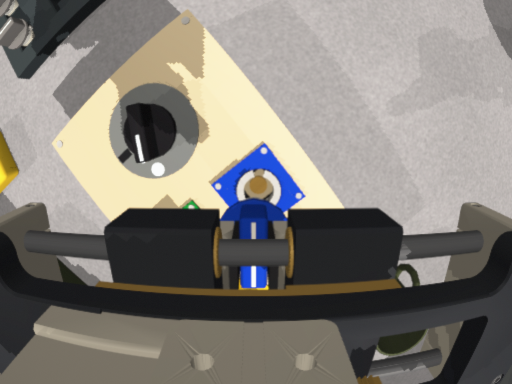

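Request:
step_arm(commands=[[[0.1,4,15],0],[[0,0,20],0],[[0,0,15],0],[[0,0,2],0],[[0,0,0],0]])

```text
time_s: 67.6
tcp_pos: [0.459, 0.1884, 0.1252]
eef_rot: [-180.0, -0.0, -129.5]
contact_force: [-0.2, -0.4, -2.0]
gripper_width: 0.0137
```

```bash
python3 go.py .4588 .1879 .092 -129.4
```

```text
at [0.459  0.1884 0.1252] [-1.7999e+02 -1.0000e-02 -1.2951e+02] t 67.6 F [-0.2 -0.4 -2. ] w 0.0137
shift(tool mm, no twist) [ 0.6 -0.2 33.2] twist -0.11
```

Request:
step_arm(commands=[[[0.5,-0.1,6],0],[[0,0,5],0],[[0,0,4],0],[[0,0,4],0],[[0,0,4],0],[[0,0,4],0],[[0,0,4],0],[[0,0,2],0],[[0,0,0],0]])

```text
time_s: 68.72
tcp_pos: [0.4586, 0.1879, 0.0919]
eef_rot: [180.0, -0.0, -129.5]
contact_force: [-0.3, 0.8, -1.1]
gripper_width: 0.0134
```

Request:
step_arm(commands=[[[0,0,3],0],[[0,0,3],0],[[0,0,3],0],[[0,0,3],0],[[0,0,2],0],[[0,0,2],0],[[0,0,1],0],[[0,0,0],0]])

```text
time_s: 69.72
tcp_pos: [0.4587, 0.188, 0.0752]
eef_rot: [-180.0, 0.0, -129.5]
contact_force: [-2.1, 0.2, 5.9]
gripper_width: 0.0138
```

Request:
step_arm(commands=[[[0,0.2,0],9],[[0,0.2,0],9],[[0,0.2,0],9],[[0,0.2,0],9],[[0,0.2,0],8],[[0,0.2,0],8],[[0,0,0],0]])

```text
time_s: 70.6
tcp_pos: [0.4588, 0.1893, 0.0755]
eef_rot: [180.0, 0.1, 178.6]
contact_force: [0.7, -1.0, 4.4]
gripper_width: 0.0138
```

Request:
step_arm(commands=[[[0,0,-2],0],[[0,0,-2],0],[[0,0,-1],0],[[0,0,0],0]])

```text
time_s: 71.1
tcp_pos: [0.4583, 0.1893, 0.0802]
eef_rot: [180.0, 0.0, 178.5]
contact_force: [1.4, 0.1, 3.4]
gripper_width: 0.0141
```

Request:
step_arm(commands=[[[0,0,0],0],[[0,0,0],0],[[0,0,0],0],[[0,0,-15],0],[[0,0,-25],0],[[0,0,-30],0],[[0,0,-25],0],[[-40,0,-10],0],[[-50,0,0],0],[[-50,0,0],0],[[-20,0,0],0],[[0,0,0],0],[[0,0,0],0]], gripper=0.6)

```text
time_s: 72.72
tcp_pos: [0.6174, 0.1847, 0.1855]
eef_rot: [180.0, -0.0, 178.5]
contact_force: [-0.1, 0.8, 0.1]
gripper_width: 0.0351
```

```bash
python3 heads.py w22; python3 - <<'E'
from h import *
for n in ('top','scene'):
    c=cap(n,n+'22.png'); np.savez(n+'22.npz',img=c['img'],W=world(c))
    W=world(c)
    cv2.imwrite('pics/%s22z.png'%n,cv2.resize(cv2.cvtColor(c['img'][110:270,120:400],cv2.COLOR_RGB2BGR),None,fx=2.8,fy=2.8,interpolation=cv2.INTER_CUBIC))
E
```

```text
[0.6174 0.1847 0.1855] [ 1.7999e+02 -1.0000e-02  1.7848e+02] 72.725
head [254.  18.] [465.7 189.8] [13.1 29.6] 88.3 top 0.1281 hue 112.0
head [131.  69.] [501.2  80.7] [50.3 14.5] 58.9 top 0.1235 hue 150.0
head [254. 113.] [547.8 188. ] [13.7 39. ] 88.5 top 0.128 hue 67.0
head [364. 116.] [549.9 282.3] [14.7 40.4] 88.2 top 0.128 hue 28.0
```

View pics/w22.png

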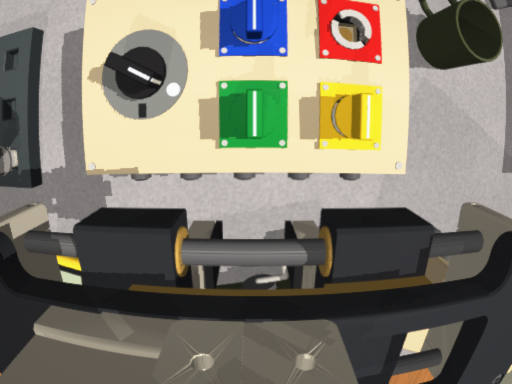

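View pics/scene22z.png

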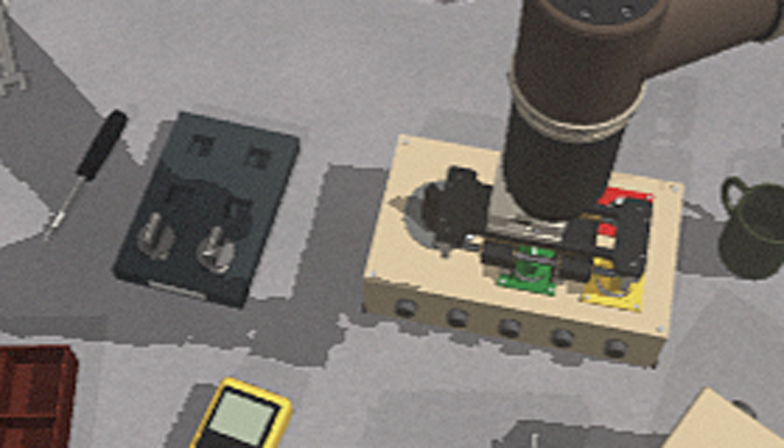

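```bash
python3 go.py .5003 .0799 .155 -121.4
```

```text
at [0.6173 0.185  0.1858] [1.7997e+02 3.0000e-02 1.7852e+02] t 72.875 F [-0.3  0.2 -0. ] w 0.0347
shift(tool mm, no twist) [ 114.3 -108.1   30.8] twist -60.08
```

Request:
step_arm(commands=[[[15,-14,0],0],[[25,-24,0],0],[[25,-24,0],0],[[25,-24,0],0],[[24.3,-22.1,10],0],[[0,0,10],-10],[[0,0,10.8],-10],[[0,0,0],-10],[[0,0,0],-10],[[0,0,0],-10],[[0,0,0],-10],[[0,0,0],0],[[0,0,0],0]], gripper=0.5)

```text
time_s: 74.5
tcp_pos: [0.5007, 0.0798, 0.1546]
eef_rot: [-180.0, 0.0, -121.7]
contact_force: [0.1, -0.3, -0.6]
gripper_width: 0.044
```

```bash
python3 go.py .5003 .0799 .077 -121.4; python3 heads.py w23
```

```text
at [0.5007 0.0798 0.1546] [-1.7999e+02  3.0000e-02 -1.2172e+02] t 74.5 F [ 0.1 -0.3 -0.6] w 0.044
shift(tool mm, no twist) [ 0.2  0.4 77.6] twist -0.32
[0.5007 0.0798 0.1546] [-1.7999e+02  3.0000e-02 -1.2172e+02] 74.5
head [254. 204.] [500.8  80.2] [51.4 13.5] 58.8 top 0.1234 hue 150.0
```

Request:
step_arm(commands=[[[0.2,0.3,20],-0.3],[[0,0,20],0],[[0,0,15],0],[[0,0,10],0],[[0,0,7],0],[[0,0,5.5],0],[[0,0,0],0]])

```text
time_s: 75.42
tcp_pos: [0.5005, 0.0797, 0.0766]
eef_rot: [180.0, -0.0, -121.2]
contact_force: [0.5, -0.2, -0.1]
gripper_width: 0.0436
```

Request:
step_arm(commands=[[[0,0,0],0],[[0,0,0],0],[[0,0,0],0],[[0,0,0],0],[[0,0,0],0]], gripper=1)

```text
time_s: 76.05
tcp_pos: [0.5002, 0.08, 0.0769]
eef_rot: [180.0, 0.0, -121.2]
contact_force: [-4.5, 3.7, 4.7]
gripper_width: 0.0133
```

Request:
step_arm(commands=[[[0,0,-3],0],[[0,0,-3],0],[[0,0,-3],0],[[0,0,-2],0],[[0,0,0],0]])

```text
time_s: 76.68
tcp_pos: [0.5001, 0.0799, 0.0873]
eef_rot: [179.9, -0.0, -121.2]
contact_force: [-0.6, 5.2, -10.3]
gripper_width: 0.014
```

Request:
step_arm(commands=[[[0,0,0],10],[[0,0,0],10],[[0,0,0],10],[[0,0,0],10],[[0,0,0],10],[[0,0,0],10],[[0,0,0],0],[[0,0,4],0],[[0,0,4],0],[[0,0,3],0],[[0,0,0],0]])

```text
time_s: 78.05
tcp_pos: [0.5004, 0.0795, 0.077]
eef_rot: [-180.0, -0.0, 178.8]
contact_force: [-2.8, -0.8, -1.0]
gripper_width: 0.0136
```

Request:
step_arm(commands=[[[0,0,0],0],[[0,0,0],0],[[0,0,0],0],[[0,0,-15],0],[[0,0,-25],0],[[0,0,-30],0],[[-40,20,-20],0],[[-40,40,-20],0],[[-40,40,-10],0],[[0,10,0],0],[[0,0,0],0],[[0,0,0],0]], gripper=0.5)

```text
time_s: 79.55
tcp_pos: [0.6221, 0.1863, 0.1972]
eef_rot: [-180.0, -0.0, 178.8]
contact_force: [0.6, -0.9, -0.1]
gripper_width: 0.0439
```

```bash
python3 heads.py w24; python3 rack.py w24
```

```text
[0.6221 0.1863 0.1972] [-1.8000e+02 -1.0000e-02  1.7878e+02] 79.55
head [253.  17.] [465.8 190. ] [13.6 29.9] 88.9 top 0.1281 hue 112.0
head [134.  65.] [501.1  80.4] [14.7 51. ] 88.3 top 0.1234 hue 140.0
head [253. 108.] [548.  188.3] [13.5 39.1] 88.7 top 0.1281 hue 67.0
head [358. 111.] [549.8 282. ] [14.3 40.5] 89.2 top 0.128 hue 28.0
rack rect [ 502.4 -171.1] [ 89.6 235.9] 86.29 4592 0.0266
well floor 136 [18. 57.] [ 423.6 -178.5    6.9] ext [25.6 19.9 11.9] ((424.8640441894531, -173.42501831054688),)
well floor 157 [ 37. 104.] [ 505.1 -129.4   13.8] ext [135.4  11.3   6.2] ((510.6205749511719, -129.38751220703125),)
well floor 151 [ 15. 105.] [ 500.7 -184.5    6.9] ext [29.  22.1 12.1] ((501.5085754394531, -177.70895385742188),)
```

View pics/w24.png

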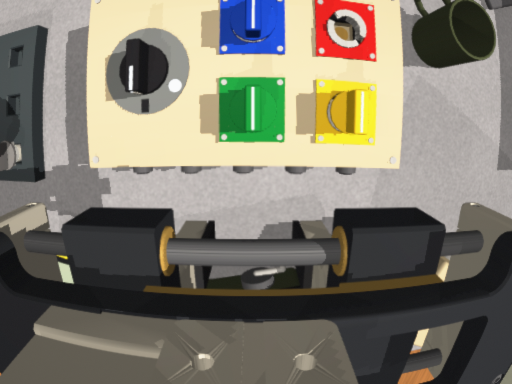

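```bash
python3 - <<'E'
from h import *
from rack import rackfit
c=cap('scene','s25.png'); W=world(c); rackfit(W,c['img'])
c=cap('top','t25.png'); W=world(c); rackfit(W,c['img'])
E
```

```text
rack rect [ 500.5 -210.8] [161.1 238.7] 85.9 2178 0.0266
rack rect [ 499.1 -205.9] [161.2 235.5] 85.87 3717 0.0261
well floor 90 [323. 203.] [ 502.3 -171.3    5.7] ext [26.9 26.6 16.4] ((503.35638427734375, -170.2823486328125),)
well floor 93 [348. 204.] [ 497.9 -246.8    5.4] ext [27.2 25.7 14. ] ((496.56640625, -246.03762817382812),)
well floor 96 [322. 229.] [ 426.5 -166.5    5.8] ext [29.5 27.5 14.1] ((426.84759521484375, -164.9903106689453),)
well floor 93 [348. 231.] [ 419.2 -241.9    5.2] ext [26.5 26.3 14.2] ((420.58599853515625, -240.28990173339844),)
wing 76 [327. 175.] [ 574.8 -172.6] [12.7 39.5] 85.0 z 0.0739 hue 13.0 15.0
wing 87 [354. 176.] [ 570.9 -246.8] [13.6 40.1] 86.6 z 0.0737 hue 14.0 17.0
```

View pics/t25.png

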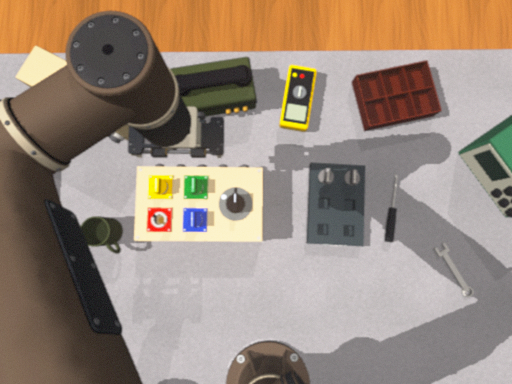

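```bash
python3 -c "
from h import *
print(r.get_state()['contact_force']); print(close_job())"
```

```text
[ 0.02842363 -0.14873257  0.23667222]
the job is handed in; nothing more can be done
None
```

The job is done and handed in at about 80 s of the 210 s allowed.

**What I did**
- **Isolator off:** I turned it to the white mark and dropped it home.
- **Dummies:** I took the grey dummies out of the blue and red ways. They stand in the two rack wells farthest from the robot.
- **Fuses:** I locked the yellow, green and blue carriers in their own ways. No red carrier was in the rack or the pictures, so the red way is empty.
- **Isolator on:** I turned it back to the black mark and dropped it home.

**What the last checks showed**
- **Carriers:** All three heads read 128 mm high, against 128.5 mm when locked. Their wings lie within about 1 deg of the unit's x. In the last wrist picture the blue head was partly cut off at the edge, so its height and angle were seen but not its position.
- **Dummies:** They are upright, with wing tops at about 74 mm against the 75 mm expected for standing on the well floor.
- **Isolator:** The top is at 123.4 mm, which is home, and the wing lies along the unit's x.
- **Other items:** The last top picture shows the screwdriver and mug where they started, judged by eye. The rack also looks unmoved. The tool read no contact force when I handed in.

**What disagreed or failed**
- **Fingertip position:** In the pictures the fingertips sit about 26 mm above the reported tool point. My first grasp on the knob therefore closed empty just above it. I lowered all later grasps to allow for this, and they held.
- **Top camera:** It placed objects 4 to 5 mm differently in y from the wrist camera. I used the wrist camera's values.

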